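Refill the hinge chute of the deburring machine

ROBOT

A 7-joint arm with a two-finger parallel gripper is mounted at the origin on the work surface. World frame = base frame: x ahead of the robot, y to its left, z up, the work surface at z = 0. Lengths are in m, angles in rad, forces in N, time in s.
With the tool pointing down it reaches from about 0.425 to 0.875 m from the base axis. Payload 4.7 kg.
Tool frame: the origin (TCP) lies on the centre line of the jaws, within the pads' length; the fingertips stand ahead of it and the grasp point (between the pads) lies 2 mm behind it (nose_length is the z of the fingertips in the tool frame, in m); z points along the fingers, y is the line along which they close (so a half turn about z gives the same grasp; the last joint's range is limited). The gripper opens to 87 mm and grips with 3 to 60 N. Pads are 19 mm wide; open, the fingers measure 117 mm over their backs; the gripper's body (75 mm by 190 mm) begins 51 mm behind the grasp point.
Start: joints at [1.202, 0.321, -0.07, 1.45, 0.023, 1.371, -0.057], TCP at [0.243, -0.603, 0.24] pointing down, gripper open.
Joint ranges: [-2.86, 2.86], [-0.3, 2.09], [-1.38, 1.24], [0.06, 2.45], [-1.56, 4.7], [0.09, 2.05], [-2.69, 2.69]. Speed limits (rad/s): [2.57, 2.57, 3.14, 3.14, 3.14, 3.14, 3.14].

INTERFACE

Orientations are given as a rotation vector (axis times angle).
In Python, from bench import * gives the robot as it stands.
- The arm moves only by the tool send_rows, never from a script. Its arguments are lists of equal length, an entry for each row: "xyz": the shift along the tool's x, y, z in mm, a list of three; "dr": the turn, a rotation vector about the tool's x, y, z in rad, a list of three. A call has exactly 10 rows; each row is the pose to reach, as a shift and turn from the pose commanded when the call began, along the tool's axes at that moment; what a row does not reach only later rows make up. A row lasts 1/12 s, in which the tool goes at most 41.7 mm and 7.16 degrees, less where a joint would pass 70% of its speed; a pose out of reach is approached as far as the arm can. A call with a gripper value outside its range is refused whole. "jaw" is the finger opening in mm, from 0 to 87, set as the call begins (left out, the last holds). The fingers move at their own pace and stop on an object; "grip_force" is the grip in N (left out, the last holds). Time passes only in rows, so rows that repeat a pose let the fingers close, or fill a call up. It gives the time, the measured TCP pose, the force, the opening and the grip force at its end, in the units of the state.
- get_state(): the state, without advancing time (a new reading comes with each control period).
- get_image(name): name is "side" or "top"; returns the picture (480x640x3 uint8, red, green, blue); there is no depth.
- calibration(name): a dict with "vfov" (degrees; the focal length in pixels is half the picture's height over the tangent of half this angle, whatever the lens; pixels are square), "cx", "cy" (the principal point, pixels), "rvec" (rotation vector, rad) and "tvec" (3), from world to camera coordinates, as OpenCV has them. Camera axes: x right, y down, z forward; pixel columns grow to the right and rows downward; lengths in m; the calibration is good to about 2 mm. A picture is of the moment at which its call begins. calibration takes no time and is no camera call.
- close_job(): hands the job in; it is judged then, once.
The state is a dict: "time": time; "joint_positions": joint angles; "qd": joint speeds; "joint_torque": joint torques, N m; "position": TCP position; "tool_rot": TCP orientation; "ft_force": force on the tool from outside, world axes, zero at the start; "torque": the same for the moment, N m; "grip_width": opening from 0.0 (shut) to 1.0 (fully open); "grip_force": force on a finger pad.
Only numpy, scipy, OpenCV 4.12 (cv2) and the standard library are available. Lean on these libraries where they do the work, as an engineer would, in place of code of your own. Each camera call takes 0.05 s, during which the arm holds its last target. There are 200 camera calls.

TASK

Refill the gravity chute of the deburring machine: turn the selector to the yellow mark (set-up), take the red follower weight out of the chute, and lay every hinge half from the bench into the chute, flat on its leaf with its pin pointing out over the low lip, so that they slide down into one queue at the yellow stop. Then set the red weight back into the chute behind the last hinge half, and only then turn the selector on to the green mark (run). Leave everything else on the bench where it is.

Things in the scene. Friction and masses are not known exactly. Their poses are not given: they have to be found in the camera images.
- chute: Gravity feed chute, a straight channel sloping 20 degrees. Origin: on its white floor, mid-width, at the face of the yellow stop at the low end, 55 mm above the bench. x points uphill along the floor, z square off the floor, y to the side with the low lip. Floor 290 mm long and slippery (friction about 0.16): parts slide down by themselves. Stop 22 mm tall.
- chute_load (a point): Point on the chute's floor, mid-width, 215 mm uphill of the stop, roomy for laying parts in; a queue of five hinge halves ends at 190 mm. Axes as chute. The channel is 68 mm wide inside: on the -y side an aluminium wall 28 mm tall; on the +y side only a lip 5 mm tall, open above and beyond. Both are 4 mm thick.
- feeder: The green deburring machine with its chute, fixed to the bench; its place and yaw differ from start to start. Origin on the bench under the chute's stop, x level in the uphill direction, z up. Its housing (212 mm tall, motor to 323 mm) starts 140 mm beyond the stop, at x = -0.14; nothing stands over the chute.
- weight_fin (a point): Loose follower weight, 0.5 kg: red block 50 (x) x 62 (y) x 26 mm tall, with a steel grip fin on top 36 mm long (x), 14 mm thick (y), 26 mm tall. The point is the fin's centre, 39 mm above the underside. z is its up axis; it goes in either way round, its x along the chute. At the start it stands in the empty chute against the stop.
- selector (a joint): Selector knob on the control box, vertical axis; grows clockwise seen from above, 0 to 1.571 rad, end stops, and a detent every 30 degrees that pulls it in (some 0.1 N m to pass): red mark (off) 0, white (jog) 0.524, yellow (set-up) 1.047, green (run) 1.571. Starts at red or white.
- selector_grip (a point): On the knob's axis, 31 mm above its underside and 88 mm above the bench. The bar grip is 53 mm long along this point's x, 14 mm thick along y, 8 to 38 mm above the underside; below it a disc 56 mm across. Turns with the knob; the pointer line is at the -x end. The grey control box is 130 x 140 mm, 51 mm tall, and differs in place and yaw.
- hinge1_mid (a point): Weld-on hinge half, 0.33 kg; None if absent. Dark barrel 28 mm across, 60 mm long; under it a flat leaf 9 mm thick, as long, flush with the barrel on one side, 10 mm past it on the other. Point: barrel centre, 14 mm above the underside. y along the barrel to the pin, x to the leaf's far edge (24 mm away), z up when lying on the leaf, as at first. Right in the chute, its axes match chute's.
- hinge1_tip (a point): Tip of hinge1's bright pin, on its axis, 64 mm from the centre of the barrel. The pin is 14 mm across and 34 mm long, with a brass washer at its root.
- hinge2_mid (a point): Another hinge half, as hinge1; None if absent.
- hinge2_tip (a point): Tip of hinge2's bright pin, on its axis, 64 mm from the centre of the barrel. The pin is 14 mm across and 34 mm long, with a brass washer at its root.
- hinge3_mid (a point): Another hinge half, as hinge1; None if absent.
- hinge3_tip (a point): Tip of hinge3's bright pin, on its axis, 64 mm from the centre of the barrel. The pin is 14 mm across and 34 mm long, with a brass washer at its root.
- hinge4_mid (a point): Another hinge half, as hinge1; None if absent.
- hinge4_tip (a point): Tip of hinge4's bright pin, on its axis, 64 mm from the centre of the barrel. The pin is 14 mm across and 34 mm long, with a brass washer at its root.
- hinge5_mid (a point): Another hinge half, as hinge1; None if absent.
- hinge5_tip (a point): Tip of hinge5's bright pin, on its axis, 64 mm from the centre of the barrel. The pin is 14 mm across and 34 mm long, with a brass washer at its root.
- hammer: Bystander, to be left alone: claw-less bench hammer with wooden handle, 260 mm.
- wire_brush: Bystander, to be left alone: wire brush with wooden handle, 200 mm.
- oil_can: Bystander, to be left alone: upright yellow can, 60 mm across, 150 mm tall.
- bar_stub: Bystander, to be left alone: upright bright steel bar stub, 42 mm across, 75 mm tall.
- bar_stub2: Bystander, to be left alone: upright dark steel bar stub, 48 mm across, 55 mm tall.
- wood_block: Bystander, to be left alone: wooden block 100 x 60 x 35 mm.
- spanner: Bystander, to be left alone: steel spanner, 180 mm.
There are look-alikes about, which are no part of the job. What is shaped like the part that bears hinge2_mid but turquoise is not meant. Leave any pink look-alike of the part that bears hinge1_mid alone.

How it is judged:
On the way, in this order (a step that is already met when the one before it is completed fails the run):
1. the selector is at the yellow mark (value of joint selector between 0.9 and 1.2 rad), for 0.2 s.
2. with the selector still at yellow, all hinge halves lie in the chute the right way up in one queue, and the weight rests behind the last (all of step 1 and x of hinge1_mid in the frame of chute between 0.004 and 0.178 m and y of hinge1_mid in the frame of chute between -0.009 and 0.009 m and z of hinge1_mid in the frame of chute between 0.009 and 0.02 m and y of hinge1_tip in the frame of chute between 0.05 and 0.08 m and z of hinge1_tip in the frame of chute between 0.005 and 0.024 m and x of hinge2_mid in the frame of chute between 0.004 and 0.178 m and y of hinge2_mid in the frame of chute between -0.009 and 0.009 m and z of hinge2_mid in the frame of chute between 0.009 and 0.02 m and y of hinge2_tip in the frame of chute between 0.05 and 0.08 m and z of hinge2_tip in the frame of chute between 0.005 and 0.024 m and x of hinge3_mid in the frame of chute between 0.004 and 0.178 m and y of hinge3_mid in the frame of chute between -0.009 and 0.009 m and z of hinge3_mid in the frame of chute between 0.009 and 0.02 m and y of hinge3_tip in the frame of chute between 0.05 and 0.08 m and z of hinge3_tip in the frame of chute between 0.005 and 0.024 m and x of hinge4_mid in the frame of chute between 0.004 and 0.178 m and y of hinge4_mid in the frame of chute between -0.009 and 0.009 m and z of hinge4_mid in the frame of chute between 0.009 and 0.02 m and y of hinge4_tip in the frame of chute between 0.05 and 0.08 m and z of hinge4_tip in the frame of chute between 0.005 and 0.024 m and x of hinge5_mid in the frame of chute between 0.004 and 0.178 m and y of hinge5_mid in the frame of chute between -0.009 and 0.009 m and z of hinge5_mid in the frame of chute between 0.009 and 0.02 m and y of hinge5_tip in the frame of chute between 0.05 and 0.08 m and z of hinge5_tip in the frame of chute between 0.005 and 0.024 m and x of weight_fin in the frame of chute between 0.05 and 0.226 m and y of weight_fin in the frame of chute between -0.01 and 0.01 m and z of weight_fin in the frame of chute between 0.033 and 0.046 m and x of weight_fin in the frame of hinge1_mid above 0.03 m and x of weight_fin in the frame of hinge2_mid above 0.03 m and x of weight_fin in the frame of hinge3_mid above 0.03 m and x of weight_fin in the frame of hinge4_mid above 0.03 m and x of weight_fin in the frame of hinge5_mid above 0.03 m), for 0.3 s.
3. the selector is at the green mark (value of joint selector between 1.42 and 1.75 rad), for 0.2 s.
At the end, for the whole second after the job is handed in: Every hinge half present lies on its leaf on the chute floor, within 9 mm of mid-width, pin over the low lip, barrel centre within 178 mm of the stop; the weight rests in the chute uphill of them all, fin within 226 mm of the stop; the selector is at green (over 1.42 rad) (all of step 3 and x of hinge1_mid in the frame of chute between 0.004 and 0.178 m and y of hinge1_mid in the frame of chute between -0.009 and 0.009 m and z of hinge1_mid in the frame of chute between 0.009 and 0.02 m and y of hinge1_tip in the frame of chute between 0.05 and 0.08 m and z of hinge1_tip in the frame of chute between 0.005 and 0.024 m and x of hinge2_mid in the frame of chute between 0.004 and 0.178 m and y of hinge2_mid in the frame of chute between -0.009 and 0.009 m and z of hinge2_mid in the frame of chute between 0.009 and 0.02 m and y of hinge2_tip in the frame of chute between 0.05 and 0.08 m and z of hinge2_tip in the frame of chute between 0.005 and 0.024 m and x of hinge3_mid in the frame of chute between 0.004 and 0.178 m and y of hinge3_mid in the frame of chute between -0.009 and 0.009 m and z of hinge3_mid in the frame of chute between 0.009 and 0.02 m and y of hinge3_tip in the frame of chute between 0.05 and 0.08 m and z of hinge3_tip in the frame of chute between 0.005 and 0.024 m and x of hinge4_mid in the frame of chute between 0.004 and 0.178 m and y of hinge4_mid in the frame of chute between -0.009 and 0.009 m and z of hinge4_mid in the frame of chute between 0.009 and 0.02 m and y of hinge4_tip in the frame of chute between 0.05 and 0.08 m and z of hinge4_tip in the frame of chute between 0.005 and 0.024 m and x of hinge5_mid in the frame of chute between 0.004 and 0.178 m and y of hinge5_mid in the frame of chute between -0.009 and 0.009 m and z of hinge5_mid in the frame of chute between 0.009 and 0.02 m and y of hinge5_tip in the frame of chute between 0.05 and 0.08 m and z of hinge5_tip in the frame of chute between 0.005 and 0.024 m and x of weight_fin in the frame of chute between 0.05 and 0.226 m and y of weight_fin in the frame of chute between -0.01 and 0.01 m and z of weight_fin in the frame of chute between 0.033 and 0.046 m and x of weight_fin in the frame of hinge1_mid above 0.03 m and x of weight_fin in the frame of hinge2_mid above 0.03 m and x of weight_fin in the frame of hinge3_mid above 0.03 m and x of weight_fin in the frame of hinge4_mid above 0.03 m and x of weight_fin in the frame of hinge5_mid above 0.03 m); the robot touches nothing.
It fails at once if a bystander is shifted by more than 40 mm (distance of any of hammer, wire_brush, oil_can, bar_stub, bar_stub2, wood_block, spanner from where it was at the start of the episode above 0.04 m).
Of hinge1, hinge2, hinge3, hinge4, hinge5 only 3 to 5 are there at a start; the rules pass over those that are not, and their reading is None.
At some moment in a run one of hinge1, hinge2, hinge3, hinge4, hinge5 may be knocked a few centimetres aside while the robot is not near it.
It also fails if it takes over 210 s, if anything falls off the work surface, if the arm or the gripper's body presses on something with over 40 N, if the wrist force passes 120 N, or if a joint passes its speed limit or range.

## Working session

There is one attempt and no reset: what is moved stays moved. The work goes in short steps, Python scripts to look and compute and a tool call to move; the robot and the scene stay as the last step left them, time stands still between calls to the robot, and variables do not carry over. Pictures are saved under pics/ and viewed, at most 14 in all, crops included, and the job is handed in when it is done.

Besides the shell and the picture viewer there is one more tool, called in YAML: its name, and indented under it one key for each argument. send_rows: Moves the arm, as the interface text tells. Its arguments: {"type":"object","properties":{"xyz":{"type":"array"},"dr":{"type":"array"},"jaw":{"type":"number"},"grip_force":{"type":"number"}},"required":["xyz","dr"]}

```bash
ls && mkdir -p pics && python3 - <<'E'
from bench import *
import cv2,numpy as np
s=get_state();print({k:np.round(v,3) for k,v in s.items()})
for n in("top","side"):
    print(n,calibration(n)); cv2.imwrite(f"pics/{n}0.png",get_image(n)[:,:,::-1])
import bench;print([x for x in dir(bench) if x[0]!='_'])
E
```

```text
pics
{'time': np.float64(0.0), 'joint_positions': array([ 1.202,  0.322, -0.07 ,  1.452,  0.023,  1.371, -0.057]), 'qd': array([-0.001,  0.   , -0.   ,  0.001, -0.001, -0.   ,  0.001]), 'joint_torque': array([ 0.0000e+00, -4.9129e+01, -4.0300e-01, -3.1252e+01, -6.4000e-02,
        4.4000e-02,  0.0000e+00]), 'position': array([ 0.243, -0.602,  0.238]), 'tool_rot': array([-3.082e+00, -5.970e-01,  1.000e-03]), 'ft_force': array([-0.543, -0.38 ,  0.867]), 'torque': array([0.077, 0.01 , 0.018]), 'grip_force': np.float64(0.0), 'grip_width': np.float64(1.0)}
top {'vfov': 56.72793622693946, 'cx': 321.9743613777704, 'cy': 239.18162677993007, 'rvec': array([ 2.15955425, -2.21261605,  0.03029818]), 'tvec': array([-0.00625757,  0.51091851,  1.09700989])}
side {'vfov': 56.079786101014456, 'cx': 317.18889461857276, 'cy': 235.92316794461146, 'rvec': array([ 2.24153095, -0.08523464,  0.01339402]), 'tvec': array([-0.53923938,  0.08196134,  1.06832704])}
['MotionError', 'calibration', 'close_job', 'get_image', 'get_state', 'nose_length']
```

View pics/top0.png

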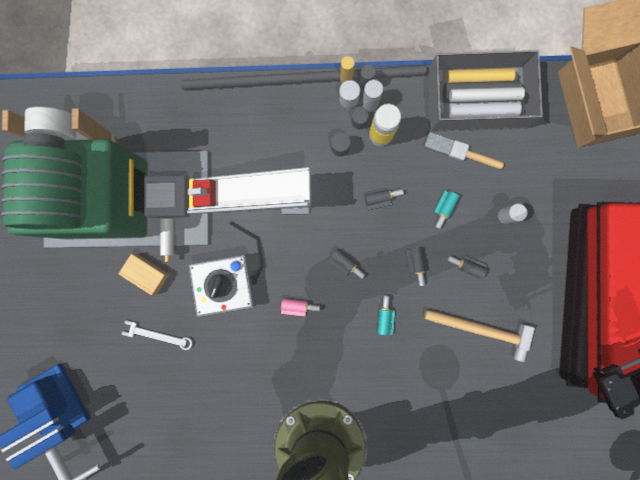

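View pics/side0.png

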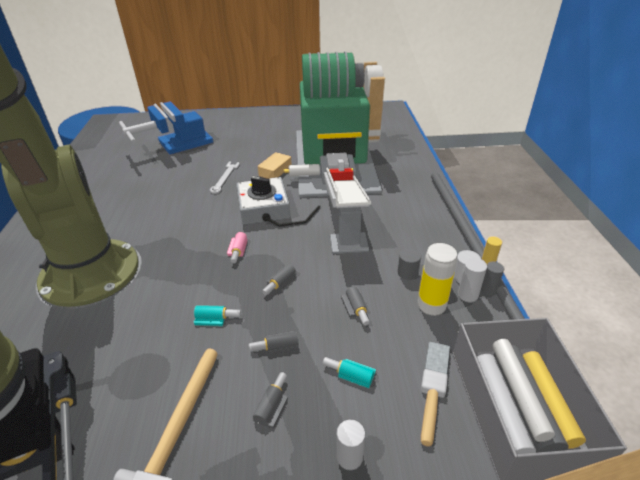

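```bash
cat > P.py <<'E'
from bench import *
import cv2,numpy as np,json
from scipy.spatial.transform import Rotation as Ro
def cam(n):
    c=calibration(n);f=240/np.tan(np.radians(c["vfov"])/2)
    return np.array([[f,0,c["cx"]],[0,f,c["cy"]],[0,0,1]]),cv2.Rodrigues(c["rvec"])[0],np.array(c["tvec"]),c
def px2w(n,uv,z):
    K,R,t,_=cam(n);o=-R.T@t;d=R.T@np.linalg.inv(K)@np.array([uv[0],uv[1],1.])
    return o+d*(z-o[2])/d[2]
def w2px(n,p):
    K,R,t,_=cam(n);q=K@(R@np.asarray(p,float)+t);return q[:2]/q[2]
def tri(a,b):
    # a: top px, b: side px -> point, gap
    A=[]
    for n,uv in(("top",a),("side",b)):
        K,R,t,_=cam(n);Pm=K@np.c_[R,t];A+=[uv[0]*Pm[2]-Pm[0],uv[1]*Pm[2]-Pm[1]]
    v=np.linalg.svd(np.array(A))[2][-1];return v[:3]/v[3]
def crop(n,box,k,name,img=None):
    im=get_image(n) if img is None else img
    x0,y0,x1,y1=box
    cv2.imwrite("pics/"+name,cv2.resize(im[y0:y1,x0:x1,::-1],None,fx=k,fy=k,interpolation=cv2.INTER_CUBIC))
def load():
    try: d=json.load(open("cmd.json"));return np.array(d[0]),Ro.from_quat(d[1])
    except FileNotFoundError: return np.array([.243,-.603,.24]),Ro.from_rotvec(np.array([-3.082,-.597,0])/np.hypot(3.082,.597)*np.pi)
def down(yaw,tilt=None):
    "tool down, tool y axis at world angle yaw"
    y=np.array([np.cos(yaw),np.sin(yaw),0]);z=np.array([0,0,-1.]);return Ro.from_matrix(np.c_[np.cross(y,z),y,z])
def plan(*wps):
    "each wp (pos,Rot or None): print tool-frame delta; assume sent"
    for p,r in wps:
        p0,R0=load();r=R0 if r is None else r
        d=np.round(R0.inv().apply(np.asarray(p)-p0)*1000);w=np.round((R0.inv()*r).as_rotvec(),2)
        p1=p0+R0.apply(d/1000);R1=R0*Ro.from_rotvec(w)
        print("xyz",d.tolist(),"dr",w.tolist(),"rows",round(max(np.linalg.norm(d)/41.7,np.linalg.norm(w)/.125),1))
        json.dump([p1.tolist(),R1.as_quat().tolist()],open("cmd.json","w"))
E
python3 - <<'E'
from P import *
im=cv2.imread("pics/top0.png")[:,:,::-1]
crop("top",(180,245,270,320),8,"knob0.png",im)
crop("top",(325,175,495,290),4.6,"h0.png",im)
crop("top",(130,155,320,220),4.2,"ch0.png",im)
print(nose_length() if callable(nose_length) else nose_length)
print(px2w("top",(219,286),.08),px2w("top",(190,195),.055),px2w("top",(310,190),.15))
E
```

```text
0.017
[0.4034732  0.22381361 0.08      ] [0.62379046 0.29820157 0.055     ] [0.61272434 0.0022576  0.15      ]
```

View pics/knob0.png

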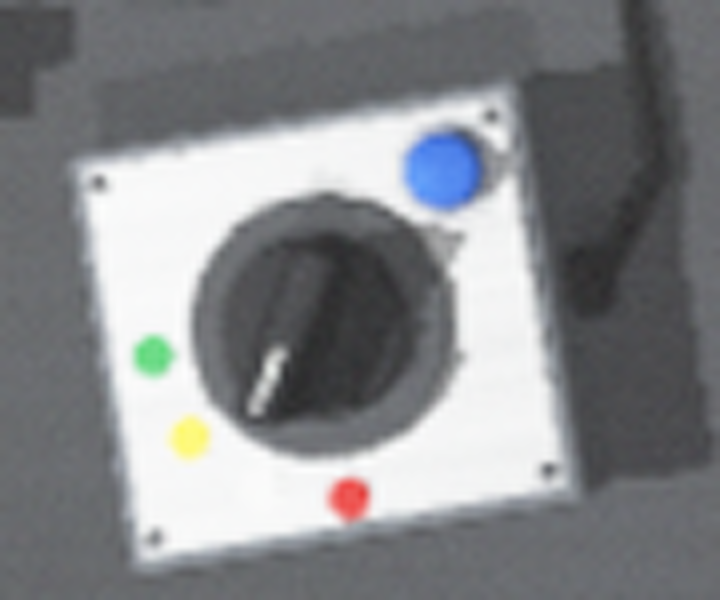

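View pics/h0.png

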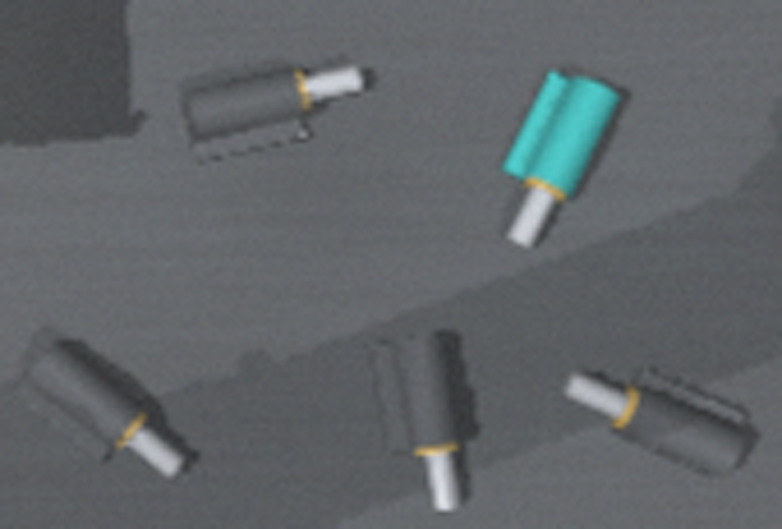

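View pics/ch0.png

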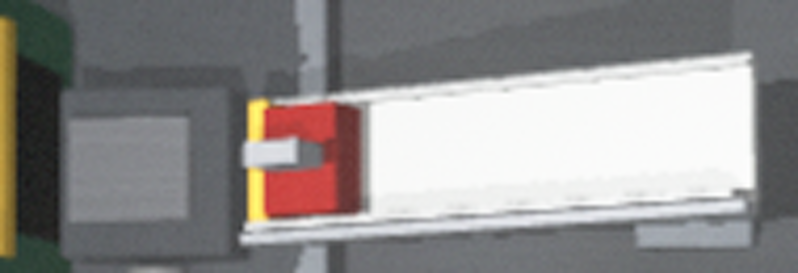

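```bash
cat >> P.py <<'E'
T20=np.radians(20)
def chuteT(p):
    x,y,a=p;Rz=Ro.from_euler("z",a)*Ro.from_euler("y",-T20)
    return Rz,np.array([x,y,.055])
def toT(u,off,k): return (np.array(u,float)+.5)/k-.5+np.array(off)
def hinge(tip,wash,far,off,k):
    a,b,c=[px2w("top",toT(q,off,k),z)for q,z in((tip,.014),(wash,.014),(far,.016))]
    d=(a-c)[:2];d/=np.linalg.norm(d);e=(a-b)[:2];e/=np.linalg.norm(e)
    ang=np.arctan2(d[1],d[0]);ang2=np.arctan2(e[1],e[0]);u=np.array([np.cos(ang),np.sin(ang)])
    return a[:2]-.064*u,ang,ang2,np.linalg.norm((a-c)[:2]),np.linalg.norm((a-b)[:2])
E
python3 - <<'E'
from P import *
from scipy.optimize import least_squares
c=[px2w("top",toT(q,(180,245),8),.051) for q in((350,498),(190,437),(153,355),(323,328),(322,325))]
for q in c: print("sel",q.round(4),np.degrees(np.arctan2(*(q-c[3])[1::-1])).round(1))
print("disc",px2w("top",toT((322,325),(180,245),8),.065))
pts=[((290,38,5),(752,54)),((0,31,26),(265,102)),((50,31,26),(338,102)),((50,-31,26),(338,213)),((0,-31,26),(265,213)),((290,-38,28),(748,203))]
def f(p):
    R,o=chuteT(p);return np.concatenate([w2px("top",o+R.apply(np.array(a)/1000.))-toT(b,(130,155),4.2) for a,b in pts])
r=least_squares(f,[.62,.29,-1.55],loss="soft_l1");print("chute",r.x,np.degrees(r.x[2]),f(r.x).round(1))
for n,h in dict(A=((362,77),(304,90),(186,108)),B=((178,467),(132,430),(42,352)),C=((446,508),(436,450),(432,330)),D=((570,384),(627,408),(747,455))).items():
    m,a,b,l,l2=hinge(*h,(325,175),4.6);print(n,m.round(4),np.degrees([a,b]).round(1),round(l,3),round(l2,3))
print(load()[1].as_matrix().round(3))
E
```

```text
sel [0.352  0.2214 0.051 ] -171.6
sel [0.3712 0.2696 0.051 ] 128.0
sel [0.3961 0.2805 0.051 ] 97.7
sel [0.403  0.2289 0.051 ] 0.0
sel [0.4039 0.2292 0.051 ] 17.8
disc [0.40459482 0.22567532 0.065     ]
chute [ 0.62484473  0.27482385 -1.58677283] -90.91538644130658 [ 0.1  1.1  0.2  0.9  0.5 -0.6  0.4 -0.6 -0.   0.5 -2.9 -1.1]
A [ 0.6153 -0.1612] [-81.3 -78.8] 0.097 0.032
B [ 0.4589 -0.071 ] [-131.6 -130.2] 0.096 0.032
C [ 0.4551 -0.2586] [-177.2 -172.2] 0.096 0.031
D [ 0.4304 -0.389 ] [66.4 65.6] 0.1 0.033
[[ 0.928  0.373 -0.   ]
 [ 0.373 -0.928  0.   ]
 [ 0.    -0.    -1.   ]]
```

```bash
python3 - <<'E'
from P import *
d=np.radians
plan(((.55,-.25,.24),down(d(0))),((.4035,.2275,.16),down(d(68))),((.4035,.2275,.089),None))
E
```

```text
xyz [417.0, -213.0, 0.0] dr [-0.0, -0.0, -1.19] rows 11.2
xyz [477.0, -146.0, 80.0] dr [0.0, -0.0, -1.18] rows 12.1
xyz [0.0, 0.0, 71.0] dr [0.0, 0.0, 0.0] rows 1.7
```

```bash
rm cmd.json && cat >> P.py <<'E'
_p1=plan
def plan(*wps):
    from scipy.spatial.transform import Slerp
    for p,r in wps:
        p0,R0=load();r=R0 if r is None else r;p=np.asarray(p)
        n=int(np.ceil(max(np.linalg.norm(p-p0)/.0417,(R0.inv()*r).magnitude()/.125)/8.6)) or 1
        S=Slerp([0,1],Ro.concatenate([R0,r]))
        for k in range(1,n+1): _p1((p0+(p-p0)*k/n,S(k/n)))
E
python3 - <<'E'
from P import *
d=np.radians
plan(((.55,-.25,.24),down(d(0))),((.4035,.2275,.16),down(d(68))),((.4035,.2275,.089),None))
E
```

```text
xyz [208.0, -106.0, 0.0] dr [-0.0, -0.0, -0.59] rows 5.6
xyz [233.0, 27.0, 0.0] dr [-0.0, -0.0, -0.6] rows 5.6
xyz [239.0, -73.0, 40.0] dr [0.0, -0.0, -0.59] rows 6.1
xyz [238.0, 72.0, 40.0] dr [0.0, -0.0, -0.59] rows 6.0
xyz [0.0, 1.0, 71.0] dr [0.0, 0.0, 0.0] rows 1.7
```

send_rows:
  xyz:
    - [208, -106, 0]
    - [208, -106, 0]
    - [208, -106, 0]
    - [208, -106, 0]
    - [208, -106, 0]
    - [208, -106, 0]
    - [208, -106, 0]
    - [208, -106, 0]
    - [208, -106, 0]
    - [208, -106, 0]
  dr:
    - [0, 0, -0.59]
    - [0, 0, -0.59]
    - [0, 0, -0.59]
    - [0, 0, -0.59]
    - [0, 0, -0.59]
    - [0, 0, -0.59]
    - [0, 0, -0.59]
    - [0, 0, -0.59]
    - [0, 0, -0.59]
    - [0, 0, -0.59]
  jaw: 45

```text
time: 0.93
position: [0.3945, -0.4285, 0.2392]
tool_rot: [-2.779, -1.464, 0.002]
ft_force: [-0.9, -0.9, 0.1]
grip_width: 0.52
grip_force: 0.0
```

send_rows:
  xyz:
    - [233, 27, 0]
    - [233, 27, 0]
    - [233, 27, 0]
    - [233, 27, 0]
    - [233, 27, 0]
    - [233, 27, 0]
    - [233, 27, 0]
    - [233, 27, 0]
    - [233, 27, 0]
    - [233, 27, 0]
  dr:
    - [0, 0, -0.6]
    - [0, 0, -0.6]
    - [0, 0, -0.6]
    - [0, 0, -0.6]
    - [0, 0, -0.6]
    - [0, 0, -0.6]
    - [0, 0, -0.6]
    - [0, 0, -0.6]
    - [0, 0, -0.6]
    - [0, 0, -0.6]

```text
time: 1.77
position: [0.5481, -0.2525, 0.2392]
tool_rot: [-2.224, -2.218, 0.002]
ft_force: [-0.0, -0.4, -0.9]
grip_width: 0.519
grip_force: 0.0
```

send_rows:
  xyz:
    - [239, -73, 40]
    - [239, -73, 40]
    - [239, -73, 40]
    - [239, -73, 40]
    - [239, -73, 40]
    - [239, -73, 40]
    - [239, -73, 40]
    - [239, -73, 40]
    - [239, -73, 40]
    - [239, -73, 40]
  dr:
    - [0, 0, -0.59]
    - [0, 0, -0.59]
    - [0, 0, -0.59]
    - [0, 0, -0.59]
    - [0, 0, -0.59]
    - [0, 0, -0.59]
    - [0, 0, -0.59]
    - [0, 0, -0.59]
    - [0, 0, -0.59]
    - [0, 0, -0.59]

```text
time: 2.6
position: [0.4765, -0.0134, 0.1998]
tool_rot: [1.482, 2.769, -0.0]
ft_force: [-0.1, -0.0, 0.6]
grip_width: 0.516
grip_force: 0.0
```

send_rows:
  xyz:
    - [238, 72, 40]
    - [238, 72, 40]
    - [238, 72, 40]
    - [238, 72, 40]
    - [238, 72, 40]
    - [238, 72, 40]
    - [238, 72, 40]
    - [238, 72, 40]
    - [238, 72, 40]
    - [238, 72, 40]
  dr:
    - [0, 0, -0.59]
    - [0, 0, -0.59]
    - [0, 0, -0.59]
    - [0, 0, -0.59]
    - [0, 0, -0.59]
    - [0, 0, -0.59]
    - [0, 0, -0.59]
    - [0, 0, -0.59]
    - [0, 0, -0.59]
    - [0, 0, -0.59]

```text
time: 3.43
position: [0.4045, 0.2248, 0.1596]
tool_rot: [0.614, 3.081, -0.0]
ft_force: [0.4, -1.1, -0.5]
grip_width: 0.519
grip_force: 0.0
```

send_rows:
  xyz:
    - [0, 1, 20]
    - [0, 1, 40]
    - [0, 1, 60]
    - [0, 1, 71]
    - [0, 1, 71]
    - [0, 1, 71]
    - [0, 1, 71]
    - [0, 1, 71]
    - [0, 1, 71]
    - [0, 1, 71]
  dr:
    - [0, 0, 0]
    - [0, 0, 0]
    - [0, 0, 0]
    - [0, 0, 0]
    - [0, 0, 0]
    - [0, 0, 0]
    - [0, 0, 0]
    - [0, 0, 0]
    - [0, 0, 0]
    - [0, 0, 0]

```text
time: 4.27
position: [0.404, 0.228, 0.0892]
tool_rot: [0.607, 3.081, 0.0]
ft_force: [-0.1, -0.1, -0.5]
grip_width: 0.519
grip_force: 0.0
```

send_rows:
  xyz:
    - [0, 0, 0]
    - [0, 0, 0]
    - [0, 0, 0]
    - [0, 0, 0]
    - [0, 0, 0]
    - [0, 0, 0]
    - [0, 0, 0]
    - [0, 0, 0]
    - [0, 0, 0]
    - [0, 0, 0]
  dr:
    - [0, 0, 0]
    - [0, 0, 0]
    - [0, 0, 0]
    - [0, 0, 0]
    - [0, 0, 0]
    - [0, 0, 0]
    - [0, 0, 0]
    - [0, 0, 0]
    - [0, 0, 0]
    - [0, 0, 0]
  jaw: 0
  grip_force: 15

```text
time: 5.1
position: [0.4039, 0.2289, 0.0886]
tool_rot: [0.606, 3.082, 0.003]
ft_force: [3.5, 3.4, -5.2]
grip_width: 0.161
grip_force: 15.0
```

send_rows:
  xyz:
    - [0, 0, 0]
    - [0, 0, 0]
    - [0, 0, 0]
    - [0, 0, 0]
    - [0, 0, 0]
    - [0, 0, 0]
    - [0, 0, 0]
    - [0, 0, 0]
    - [0, 0, 0]
    - [0, 0, 0]
  dr:
    - [0, 0, 0.1]
    - [0, 0, 0.2]
    - [0, 0, 0.3]
    - [0, 0, 0.4]
    - [0, 0, 0.5]
    - [0, 0, 0.52]
    - [0, 0, 0.52]
    - [0, 0, 0.52]
    - [0, 0, 0.52]
    - [0, 0, 0.52]

```text
time: 5.93
position: [0.404, 0.2291, 0.0887]
tool_rot: [1.378, 2.823, 0.004]
ft_force: [2.7, 4.5, -4.8]
grip_width: 0.16
grip_force: 15.0
```

send_rows:
  xyz:
    - [0, 0, 0]
    - [0, 0, 0]
    - [0, 0, 0]
    - [0, 0, 0]
    - [0, 0, -30]
    - [0, 0, -60]
    - [0, 0, -90]
    - [0, 0, -120]
    - [0, 0, -151]
    - [0, 0, -151]
  dr:
    - [0, 0, 0]
    - [0, 0, 0]
    - [0, 0, 0]
    - [0, 0, 0]
    - [0, 0, 0]
    - [0, 0, 0]
    - [0, 0, 0]
    - [0, 0, 0]
    - [0, 0, 0]
    - [0, 0, 0]
  jaw: 45

```text
time: 6.77
position: [0.4061, 0.2292, 0.2452]
tool_rot: [1.376, 2.816, 0.008]
ft_force: [1.1, 0.5, 0.4]
grip_width: 0.516
grip_force: 0.0
```

```bash
python3 - <<'E'
from P import *
p,R=load();json.dump([[p[0],p[1],p[2]+.151],(R*Ro.from_rotvec([0,0,.52])).as_quat().tolist()],open("cmd.json","w"))
s=get_state();print(s["position"].round(4),load()[0],load()[1].as_rotvec(),s["tool_rot"].round(3))
im=get_image("side");sd=cv2.imread("pics/side0.png")[:,:,::-1]
# weight/chute check in the side view
crop("side",(225,130,385,260),5,"s1.png",im)
p=[.6248,.2748,-1.5868];Rc,o=chuteT(p)
for a in [(0,0,65-26),(0,31,26),(50,31,26),(50,-31,26),(290,38,5),(290,-38,28),(290,-34,0),(290,34,0)]:
    print(a,w2px("side",o+Rc.apply(np.array(a)/1000.)).round(1),((w2px("side",o+Rc.apply(np.array(a)/1000.))-[225,130])*5).round())
E
```

```text
[0.4061 0.2292 0.2452] [0.40378758 0.22781967 0.24      ] [-1.37908904e+00 -2.82271462e+00 -7.10725176e-16] [1.376 2.816 0.008]
(0, 0, 39) [339.8 163. ] [574. 165.]
(0, 31, 26) [350.9 167.1] [630. 186.]
(50, 31, 26) [353.  170.3] [640. 202.]
(50, -31, 26) [330.1 171.3] [526. 207.]
(290, 38, 5) [368.8 198.9] [719. 345.]
(290, -38, 28) [334.3 190.3] [546. 301.]
(290, -34, 0) [336.4 202.6] [557. 363.]
(290, 34, 0) [367.  201.2] [710. 356.]
```

View pics/s1.png

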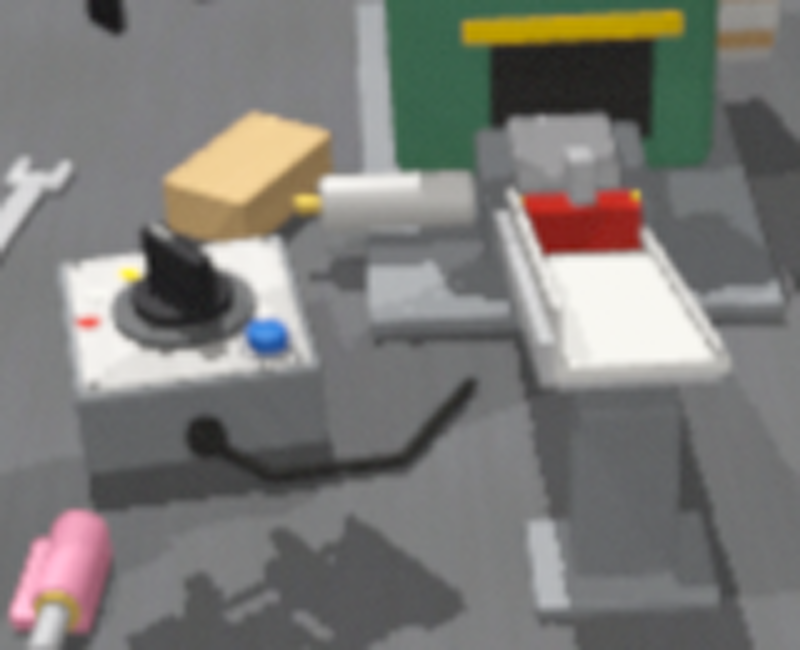

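```bash
cat >> P.py <<'E'
CH=[.6248,.2748,-1.5868]
Rc,oc=chuteT(CH)
def ch(x,y,z): return oc+Rc.apply(np.array([x,y,z])/1000.)
Rv=down(CH[2]+np.pi/2)      # vertical tool, y along chute y
G=Rv.inv()*Rc
Rb=Ro.from_euler("z",CH[2]+np.pi/2)*G.inv() # weight flat on bench, its x along world x
E
python3 - <<'E'
from P import *
f=ch(28,0,47);print(f)
up=lambda p,z:(p[0],p[1],z)
plan((up(f,.22),Rv),(f,None)); print("grip; lift")
b=np.array([.48,.05,0])+Ro.from_euler("z",CH[2]+np.pi/2).apply([.003,0,.048])
plan((up(f,.27),None),(up(b,.25),Rb),(up(b,.07),None),(b,None)); print(b, Rb.as_matrix().round(2))
E
```

```text
[0.62463619 0.26456486 0.10874212]
xyz [-107.0, 197.0, 20.0] dr [0.0, -0.0, 0.68] rows 5.4
xyz [0.0, -0.0, 111.0] dr [0.0, 0.0, 0.0] rows 2.7
grip; lift
xyz [0.0, -0.0, -161.0] dr [0.0, 0.0, 0.0] rows 3.9
xyz [-109.0, -69.0, 10.0] dr [0.14, 0.14, -0.78] rows 6.4
xyz [-30.0, -124.0, 14.0] dr [0.14, 0.13, -0.78] rows 6.4
xyz [-61.0, 0.0, 169.0] dr [0.0, 0.0, 0.0] rows 4.3
xyz [-8.0, 0.0, 21.0] dr [0.0, 0.0, 0.0] rows 0.5
[0.48299962 0.04995199 0.048     ] [[-0.94  0.02 -0.34]
 [ 0.02  1.    0.01]
 [ 0.34 -0.   -0.94]]
```

send_rows:
  xyz:
    - [-107, 197, 20]
    - [-107, 197, 20]
    - [-107, 197, 20]
    - [-107, 197, 20]
    - [-107, 197, 20]
    - [-107, 197, 20]
    - [-107, 197, 20]
    - [-107, 197, 20]
    - [-107, 197, 20]
    - [-107, 197, 20]
  dr:
    - [0, 0, 0.68]
    - [0, 0, 0.68]
    - [0, 0, 0.68]
    - [0, 0, 0.68]
    - [0, 0, 0.68]
    - [0, 0, 0.68]
    - [0, 0, 0.68]
    - [0, 0, 0.68]
    - [0, 0, 0.68]
    - [0, 0, 0.68]

```text
time: 7.65
position: [0.6232, 0.2649, 0.2195]
tool_rot: [2.239, 2.204, -0.001]
ft_force: [0.3, 0.4, 0.2]
grip_width: 0.517
grip_force: 0.0
```

send_rows:
  xyz:
    - [0, 0, 20]
    - [0, 0, 40]
    - [0, 0, 60]
    - [0, 0, 80]
    - [0, 0, 90]
    - [0, 0, 100]
    - [0, 0, 106]
    - [0, 0, 111]
    - [0, 0, 111]
    - [0, 0, 111]
  dr:
    - [0, 0, 0]
    - [0, 0, 0]
    - [0, 0, 0]
    - [0, 0, 0]
    - [0, 0, 0]
    - [0, 0, 0]
    - [0, 0, 0]
    - [0, 0, 0]
    - [0, 0, 0]
    - [0, 0, 0]

```text
time: 8.48
position: [0.6249, 0.2649, 0.1093]
tool_rot: [2.241, 2.201, 0.002]
ft_force: [0.6, 0.4, -0.3]
grip_width: 0.517
grip_force: 0.0
```

send_rows:
  xyz:
    - [0, 0, 0]
    - [0, 0, 0]
    - [0, 0, 0]
    - [0, 0, 0]
    - [0, 0, 0]
    - [0, 0, 0]
    - [0, 0, 0]
    - [0, 0, 0]
    - [0, 0, 0]
    - [0, 0, 0]
  dr:
    - [0, 0, 0]
    - [0, 0, 0]
    - [0, 0, 0]
    - [0, 0, 0]
    - [0, 0, 0]
    - [0, 0, 0]
    - [0, 0, 0]
    - [0, 0, 0]
    - [0, 0, 0]
    - [0, 0, 0]
  jaw: 0
  grip_force: 40

```text
time: 9.32
position: [0.6247, 0.2645, 0.1087]
tool_rot: [2.241, 2.201, 0.0]
ft_force: [-0.1, -0.4, 2.3]
grip_width: 0.159
grip_force: 40.1
```

send_rows:
  xyz:
    - [0, 0, -20]
    - [0, 0, -40]
    - [0, 0, -60]
    - [0, 0, -80]
    - [0, 0, -100]
    - [0, 0, -120]
    - [0, 0, -140]
    - [0, 0, -161]
    - [0, 0, -161]
    - [0, 0, -161]
  dr:
    - [0, 0, 0]
    - [0, 0, 0]
    - [0, 0, 0]
    - [0, 0, 0]
    - [0, 0, 0]
    - [0, 0, 0]
    - [0, 0, 0]
    - [0, 0, 0]
    - [0, 0, 0]
    - [0, 0, 0]

```text
time: 10.15
position: [0.6245, 0.2649, 0.2691]
tool_rot: [-2.241, -2.202, -0.001]
ft_force: [0.2, -0.9, -5.3]
grip_width: 0.159
grip_force: 40.1
```

send_rows:
  xyz:
    - [-14, -9, 1]
    - [-28, -17, 3]
    - [-42, -26, 4]
    - [-56, -35, 5]
    - [-70, -44, 6]
    - [-84, -52, 8]
    - [-97, -61, 9]
    - [-109, -69, 10]
    - [-109, -69, 10]
    - [-109, -69, 10]
  dr:
    - [0.02, 0.02, -0.1]
    - [0.04, 0.04, -0.2]
    - [0.05, 0.05, -0.3]
    - [0.07, 0.07, -0.4]
    - [0.09, 0.09, -0.5]
    - [0.11, 0.11, -0.6]
    - [0.12, 0.12, -0.7]
    - [0.14, 0.14, -0.78]
    - [0.14, 0.14, -0.78]
    - [0.14, 0.14, -0.78]

```text
time: 10.98
position: [0.5534, 0.1554, 0.2572]
tool_rot: [-1.162, -2.708, -0.0]
ft_force: [0.1, 0.1, -4.1]
grip_width: 0.158
grip_force: 40.1
```

send_rows:
  xyz:
    - [-4, -16, 2]
    - [-8, -32, 4]
    - [-12, -47, 6]
    - [-15, -62, 7]
    - [-19, -78, 9]
    - [-23, -94, 11]
    - [-27, -110, 13]
    - [-30, -124, 14]
    - [-30, -124, 14]
    - [-30, -124, 14]
  dr:
    - [0.02, 0.02, -0.1]
    - [0.04, 0.03, -0.2]
    - [0.05, 0.05, -0.3]
    - [0.07, 0.07, -0.4]
    - [0.09, 0.08, -0.5]
    - [0.11, 0.1, -0.6]
    - [0.12, 0.12, -0.7]
    - [0.14, 0.13, -0.78]
    - [0.14, 0.13, -0.78]
    - [0.14, 0.13, -0.78]

```text
time: 11.82
position: [0.4831, 0.0512, 0.249]
tool_rot: [-0.018, -2.795, -0.0]
ft_force: [0.3, 0.2, -3.8]
grip_width: 0.159
grip_force: 40.1
```

send_rows:
  xyz:
    - [-8, 0, 22]
    - [-16, 0, 44]
    - [-24, 0, 66]
    - [-32, 0, 88]
    - [-40, 0, 110]
    - [-48, 0, 132]
    - [-55, 0, 152]
    - [-61, 0, 169]
    - [-61, 0, 169]
    - [-61, 0, 169]
  dr:
    - [0, 0, 0]
    - [0, 0, 0]
    - [0, 0, 0]
    - [0, 0, 0]
    - [0, 0, 0]
    - [0, 0, 0]
    - [0, 0, 0]
    - [0, 0, 0]
    - [0, 0, 0]
    - [0, 0, 0]

```text
time: 12.65
position: [0.4824, 0.0511, 0.0697]
tool_rot: [-0.015, -2.793, -0.0]
ft_force: [0.4, 0.6, -3.9]
grip_width: 0.158
grip_force: 40.1
```

```bash
python3 - <<'E'
from P import *
im=get_image("side");crop("side",(200,130,400,290),4,"s2.png",im)
s=get_state();print(s["position"],load()[0],s["tool_rot"],load()[1].as_rotvec())
E
```

```text
[0.48319547 0.05110825 0.07065159] [0.48328774 0.04972197 0.04794011] [-1.50398872e-02 -2.79514406e+00 -9.30444933e-05] [-1.51420808e-02 -2.79404475e+00  8.32893141e-04]
```

View pics/s2.png

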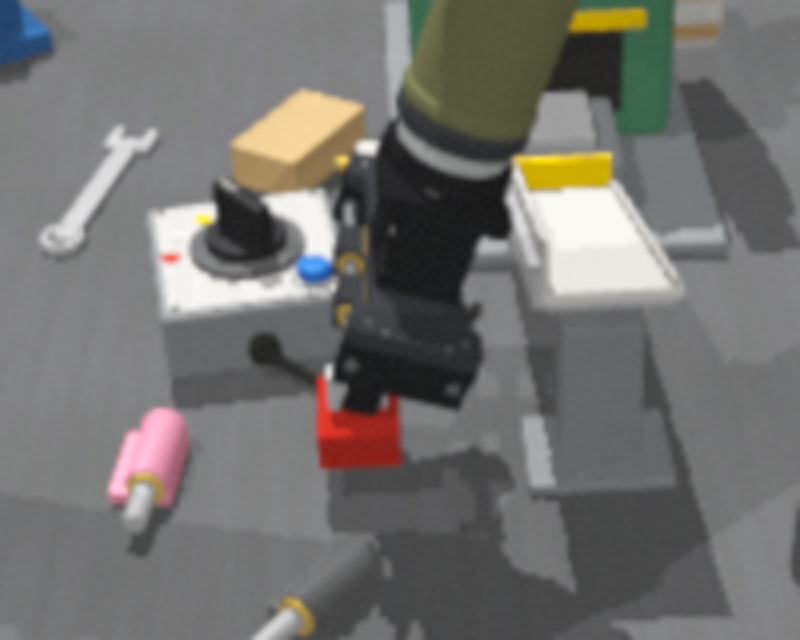

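send_rows:
  xyz:
    - [-2, 0, 5]
    - [-4, 0, 10]
    - [-6, 0, 15]
    - [-7, 0, 18]
    - [-8, 0, 21]
    - [-8, 0, 21]
    - [-8, 0, 21]
    - [-8, 0, 21]
    - [-8, 0, 21]
    - [-8, 0, 21]
  dr:
    - [0, 0, 0]
    - [0, 0, 0]
    - [0, 0, 0]
    - [0, 0, 0]
    - [0, 0, 0]
    - [0, 0, 0]
    - [0, 0, 0]
    - [0, 0, 0]
    - [0, 0, 0]
    - [0, 0, 0]

```text
time: 13.53
position: [0.4831, 0.0498, 0.0476]
tool_rot: [-0.015, -2.794, 0.001]
ft_force: [-0.3, 0.3, -4.3]
grip_width: 0.157
grip_force: 40.1
```

send_rows:
  xyz:
    - [0, 0, 0]
    - [0, 0, 0]
    - [0, 0, 0]
    - [0, 0, 0]
    - [0, 0, 0]
    - [0, 0, -15]
    - [0, 0, -30]
    - [0, 0, -45]
    - [0, 0, -60]
    - [0, 0, -60]
  dr:
    - [0, 0, 0]
    - [0, 0, 0]
    - [0, 0, 0]
    - [0, 0, 0]
    - [0, 0, 0]
    - [0, 0, 0]
    - [0, 0, 0]
    - [0, 0, 0]
    - [0, 0, 0]
    - [0, 0, 0]
  jaw: 60

```text
time: 14.37
position: [0.5056, 0.0502, 0.1063]
tool_rot: [-0.016, -2.799, -0.0]
ft_force: [-0.3, -0.4, -0.2]
grip_width: 0.681
grip_force: 0.0
```

```bash
python3 - <<'E'
from P import *
p,R=load();p=p+R.apply([0,0,-.06]);json.dump([p.tolist(),R.as_quat().tolist()],open("cmd.json","w"))
s=get_state();print(s["position"],p)
plan(((.48,0,.23),down(np.radians(60))),((.45,-.15,.23),down(np.radians(-24))))
im=get_image("top");crop("top",(325,175,495,290),4.6,"h1.png",im)
w=px2w("top",(300,240),.02);m=(im[...,0]>120)&(im[...,1]<60)&(im[...,2]<60);m[:,:240]=0;m[:,450:]=0;m[:230]=0
v,u=np.nonzero(m);print("red",u.mean(),v.mean(),u.min(),u.max(),v.min(),v.max())
print("same", [np.abs(im.astype(int)[a:b,c:d]-cv2.imread("pics/top0.png")[:,:,::-1].astype(int)[a:b,c:d]).mean().round(1) for a,b,c,d in((185,215,360,410),(245,285,325,370),(240,290,400,430),(250,285,440,490))])
E
```

```text
[0.50557537 0.05024958 0.1062535 ] [0.5037209  0.04964594 0.10435358]
xyz [65.0, -50.0, -110.0] dr [-0.09, -0.34, 0.51] rows 5.0
xyz [-25.0, -72.0, 0.0] dr [-0.0, 0.0, 0.73] rows 5.8
xyz [-67.0, -38.0, 0.0] dr [0.0, 0.0, 0.73] rows 5.8<stdin>:7: RuntimeWarning: Mean of empty slice.
  ret = ret.dtype.type(ret / rcount)
Traceback (most recent call last):
ValueError: zero-size array to reduction operation minimum which has no identity
```

```bash
cat >> P.py <<'E'
def same(im):
    r=cv2.imread("pics/top0.png")[:,:,::-1].astype(int)
    return dict(zip("ABCD",[float(np.abs(im.astype(int)[a:b,c:d]-r[a:b,c:d]).mean().round(1)) for a,b,c,d in((185,215,360,410),(245,285,325,370),(240,290,400,430),(250,285,440,490))]))
def seth(p,R): json.dump([list(map(float,p)),R.as_quat().tolist()],open("cmd.json","w"))
E
python3 - <<'E'
from P import *
print(same(get_image("top")))
m=np.array([.4304,-.389]);phi=np.radians(66.2)
g=m+.005*np.array([np.cos(phi-np.pi/2),np.sin(phi-np.pi/2)])
plan(((g[0],g[1],.12),down(phi-np.pi/2)),((g[0],g[1],.019),None))
print(get_state()["position"])
E
```

```text
{'A': 23.3, 'B': 24.1, 'C': 13.7, 'D': 12.1}
xyz [-226.0, 84.0, 111.0] dr [0.0, 0.0, 0.0] rows 6.4
xyz [-0.0, -1.0, 101.0] dr [0.0, 0.0, 0.0] rows 2.4
[0.50352669 0.04976803 0.10385221]
```

```bash
cat >> P.py <<'E'
def washers(im):
    h=cv2.cvtColor(im,cv2.COLOR_RGB2HSV).astype(int)
    m=((h[...,0]>10)&(h[...,0]<28)&(h[...,1]>90)&(h[...,2]>70)).astype(np.uint8);m[:150]=0;m[330:]=0;m[:,:280]=0;m[:,540:]=0
    n,l,s,c=cv2.connectedComponentsWithStats(m)
    return [(round(float(c[i][0]),1),round(float(c[i][1]),1),int(s[i][4])) for i in range(1,n) if 4<=s[i][4]<40]
E
python3 - <<'E'
from P import *
print(washers(cv2.imread("pics/top0.png")[:,:,::-1]));print(washers(get_image("top")))
E
```

```text
[(441.0, 214.4, 5), (446.0, 217.0, 4), (461.3, 263.4, 17), (353.5, 267.5, 6), (417.5, 272.5, 4), (306.2, 306.7, 10), (384.7, 308.6, 11)]
[(461.3, 263.4, 18), (419.5, 272.2, 8), (306.2, 306.7, 10)]
```

send_rows:
  xyz:
    - [13, -10, -22]
    - [26, -20, -44]
    - [39, -30, -66]
    - [52, -40, -88]
    - [65, -50, -110]
    - [65, -50, -110]
    - [65, -50, -110]
    - [65, -50, -110]
    - [65, -50, -110]
    - [65, -50, -110]
  dr:
    - [-0.02, -0.07, 0.1]
    - [-0.04, -0.14, 0.2]
    - [-0.05, -0.2, 0.3]
    - [-0.07, -0.27, 0.4]
    - [-0.09, -0.34, 0.51]
    - [-0.09, -0.34, 0.51]
    - [-0.09, -0.34, 0.51]
    - [-0.09, -0.34, 0.51]
    - [-0.09, -0.34, 0.51]
    - [-0.09, -0.34, 0.51]

```text
time: 15.35
position: [0.4788, 0.001, 0.2278]
tool_rot: [-0.812, -3.031, -0.003]
ft_force: [0.2, 0.0, -0.2]
grip_width: 0.686
grip_force: 0.0
```

send_rows:
  xyz:
    - [-25, -72, 0]
    - [-25, -72, 0]
    - [-25, -72, 0]
    - [-25, -72, 0]
    - [-25, -72, 0]
    - [-25, -72, 0]
    - [-25, -72, 0]
    - [-25, -72, 0]
    - [-25, -72, 0]
    - [-25, -72, 0]
  dr:
    - [0, 0, 0.73]
    - [0, 0, 0.73]
    - [0, 0, 0.73]
    - [0, 0, 0.73]
    - [0, 0, 0.73]
    - [0, 0, 0.73]
    - [0, 0, 0.73]
    - [0, 0, 0.73]
    - [0, 0, 0.73]
    - [0, 0, 0.73]

```text
time: 16.18
position: [0.4648, -0.0742, 0.2292]
tool_rot: [-1.842, -2.545, 0.001]
ft_force: [0.1, -0.9, -0.1]
grip_width: 0.689
grip_force: 0.0
```

send_rows:
  xyz:
    - [-67, -38, 0]
    - [-67, -38, 0]
    - [-67, -38, 0]
    - [-67, -38, 0]
    - [-67, -38, 0]
    - [-67, -38, 0]
    - [-67, -38, 0]
    - [-67, -38, 0]
    - [-67, -38, 0]
    - [-67, -38, 0]
  dr:
    - [0, 0, 0.73]
    - [0, 0, 0.73]
    - [0, 0, 0.73]
    - [0, 0, 0.73]
    - [0, 0, 0.73]
    - [0, 0, 0.73]
    - [0, 0, 0.73]
    - [0, 0, 0.73]
    - [0, 0, 0.73]
    - [0, 0, 0.73]

```text
time: 17.02
position: [0.4494, -0.15, 0.2298]
tool_rot: [2.628, 1.719, -0.002]
ft_force: [-0.3, -0.4, -0.7]
grip_width: 0.688
grip_force: 0.0
```

send_rows:
  xyz:
    - [-226, 84, 111]
    - [-226, 84, 111]
    - [-226, 84, 111]
    - [-226, 84, 111]
    - [-226, 84, 111]
    - [-226, 84, 111]
    - [-226, 84, 111]
    - [-226, 84, 111]
    - [-226, 84, 111]
    - [-226, 84, 111]
  dr:
    - [0, 0, 0]
    - [0, 0, 0]
    - [0, 0, 0]
    - [0, 0, 0]
    - [0, 0, 0]
    - [0, 0, 0]
    - [0, 0, 0]
    - [0, 0, 0]
    - [0, 0, 0]
    - [0, 0, 0]

```text
time: 17.85
position: [0.4364, -0.3892, 0.12]
tool_rot: [2.627, 1.719, 0.0]
ft_force: [0.6, -0.4, 0.3]
grip_width: 0.691
grip_force: 0.0
```

```bash
python3 - <<'E'
from P import *
s=get_state();print(s["position"],s["tool_rot"],load()[0])
im=get_image("side");crop("side",(220,320,380,440),5,"s3.png",im)
print(washers(get_image("top")))
print(w2px("side",(.4304,-.389,.014)))
E
```

```text
[ 0.4363538  -0.38915164  0.11999359] [2.62731746e+00 1.71894336e+00 3.94562452e-04] [ 0.43459456 -0.39081406  0.01881578]
[(494.0, 246.5, 4), (461.3, 263.4, 17), (353.1, 267.9, 9), (417.5, 272.5, 4), (306.2, 306.4, 11), (384.7, 308.7, 9)]
[267.98289327 403.82805517]
```

View pics/s3.png

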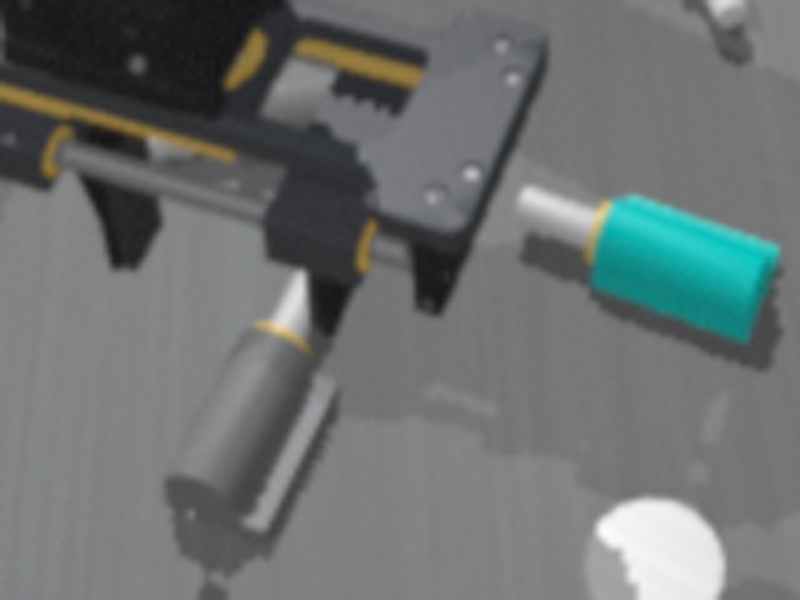

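send_rows:
  xyz:
    - [0, -1, 20]
    - [0, -1, 40]
    - [0, -1, 55]
    - [0, -1, 70]
    - [0, -1, 80]
    - [0, -1, 90]
    - [0, -1, 96]
    - [0, -1, 101]
    - [0, -1, 101]
    - [0, -1, 101]
  dr:
    - [0, 0, 0]
    - [0, 0, 0]
    - [0, 0, 0]
    - [0, 0, 0]
    - [0, 0, 0]
    - [0, 0, 0]
    - [0, 0, 0]
    - [0, 0, 0]
    - [0, 0, 0]
    - [0, 0, 0]

```text
time: 18.78
position: [0.4347, -0.391, 0.0186]
tool_rot: [2.629, 1.715, -0.001]
ft_force: [-0.2, -0.6, -0.4]
grip_width: 0.688
grip_force: 0.0
```

send_rows:
  xyz:
    - [0, 0, 0]
    - [0, 0, 0]
    - [0, 0, 0]
    - [0, 0, 0]
    - [0, 0, 0]
    - [0, 0, 0]
    - [0, 0, 0]
    - [0, 0, 0]
    - [0, 0, 0]
    - [0, 0, 0]
  dr:
    - [0, 0, 0]
    - [0, 0, 0]
    - [0, 0, 0]
    - [0, 0, 0]
    - [0, 0, 0]
    - [0, 0, 0]
    - [0, 0, 0]
    - [0, 0, 0]
    - [0, 0, 0]
    - [0, 0, 0]
  jaw: 0
  grip_force: 40

```text
time: 19.62
position: [0.4343, -0.3909, 0.0185]
tool_rot: [2.63, 1.715, -0.002]
ft_force: [-1.7, 0.9, 2.5]
grip_width: 0.43
grip_force: 39.9
```

```bash
python3 - <<'E'
from P import *
Rp=Ro.from_matrix(np.c_[np.cross(Rc.apply([1,0,0]),-Rc.apply([0,0,1])),Rc.apply([1,0,0]),-Rc.apply([0,0,1])])
x=125;p0,_=load()
plan(((p0[0],p0[1],.2),None),((.53,-.15,.28),down(np.radians(-60))),(ch(x+5,0,120),Rp),(ch(x+5,0,45),None),(ch(x+5,0,21),None))
print(Rp.as_matrix().round(2),load()[0])
E
```

```text
xyz [-0.0, 0.0, -181.0] dr [0.0, 0.0, 0.0] rows 4.3
xyz [258.0, -9.0, -81.0] dr [0.0, 0.0, 0.63] rows 6.5
xyz [127.0, -126.0, 34.0] dr [-0.17, -0.05, 0.27] rows 4.4
xyz [89.0, -158.0, 4.0] dr [-0.17, -0.04, 0.27] rows 4.3
xyz [-0.0, 0.0, 75.0] dr [0.0, 0.0, 0.0] rows 1.8
xyz [-0.0, 0.0, 24.0] dr [0.0, 0.0, 0.0] rows 0.6
[[ 1.   -0.02 -0.01]
 [-0.02 -0.94 -0.34]
 [-0.    0.34 -0.94]] [0.62337081 0.1600477  0.11897823]
```

send_rows:
  xyz:
    - [0, 0, -20]
    - [0, 0, -40]
    - [0, 0, -60]
    - [0, 0, -80]
    - [0, 0, -100]
    - [0, 0, -120]
    - [0, 0, -140]
    - [0, 0, -160]
    - [0, 0, -181]
    - [0, 0, -181]
  dr:
    - [0, 0, 0]
    - [0, 0, 0]
    - [0, 0, 0]
    - [0, 0, 0]
    - [0, 0, 0]
    - [0, 0, 0]
    - [0, 0, 0]
    - [0, 0, 0]
    - [0, 0, 0]
    - [0, 0, 0]

```text
time: 20.45
position: [0.4361, -0.3913, 0.2027]
tool_rot: [2.625, 1.712, 0.001]
ft_force: [0.9, -0.7, -3.3]
grip_width: 0.433
grip_force: 39.9
```

send_rows:
  xyz:
    - [29, -1, -9]
    - [58, -2, -18]
    - [87, -3, -27]
    - [116, -4, -36]
    - [145, -5, -45]
    - [174, -6, -54]
    - [203, -7, -63]
    - [232, -8, -72]
    - [258, -9, -81]
    - [258, -9, -81]
  dr:
    - [0, 0, 0.07]
    - [0, 0, 0.14]
    - [0, 0, 0.21]
    - [0, 0, 0.28]
    - [0, 0, 0.35]
    - [0, 0, 0.42]
    - [0, 0, 0.49]
    - [0, 0, 0.56]
    - [0, 0, 0.63]
    - [0, 0, 0.63]

```text
time: 21.28
position: [0.5324, -0.1425, 0.2803]
tool_rot: [-3.03, -0.828, -0.006]
ft_force: [0.5, 2.2, -3.5]
grip_width: 0.43
grip_force: 39.9
```

send_rows:
  xyz:
    - [16, -16, 4]
    - [32, -32, 8]
    - [48, -48, 13]
    - [64, -64, 17]
    - [80, -79, 21]
    - [96, -95, 26]
    - [112, -111, 30]
    - [127, -126, 34]
    - [127, -126, 34]
    - [127, -126, 34]
  dr:
    - [-0.02, -0.01, 0.03]
    - [-0.04, -0.01, 0.07]
    - [-0.06, -0.02, 0.1]
    - [-0.09, -0.02, 0.14]
    - [-0.11, -0.03, 0.17]
    - [-0.13, -0.04, 0.2]
    - [-0.15, -0.04, 0.24]
    - [-0.17, -0.05, 0.27]
    - [-0.17, -0.05, 0.27]
    - [-0.17, -0.05, 0.27]

```text
time: 22.12
position: [0.5757, 0.0248, 0.2433]
tool_rot: [2.94, 0.386, -0.01]
ft_force: [1.0, -0.9, -3.5]
grip_width: 0.432
grip_force: 39.9
```

send_rows:
  xyz:
    - [11, -20, 1]
    - [22, -40, 1]
    - [33, -60, 2]
    - [44, -80, 2]
    - [56, -100, 3]
    - [67, -119, 3]
    - [78, -139, 4]
    - [89, -158, 4]
    - [89, -158, 4]
    - [89, -158, 4]
  dr:
    - [-0.02, 0, 0.03]
    - [-0.04, -0.01, 0.07]
    - [-0.06, -0.01, 0.1]
    - [-0.09, -0.02, 0.14]
    - [-0.11, -0.02, 0.17]
    - [-0.13, -0.03, 0.2]
    - [-0.15, -0.04, 0.24]
    - [-0.17, -0.04, 0.27]
    - [-0.17, -0.04, 0.27]
    - [-0.17, -0.04, 0.27]

```text
time: 22.95
position: [0.6227, 0.1949, 0.2092]
tool_rot: [2.791, -0.022, -0.001]
ft_force: [0.4, -0.1, -3.8]
grip_width: 0.431
grip_force: 39.9
```

send_rows:
  xyz:
    - [0, 0, 10]
    - [0, 0, 20]
    - [0, 0, 30]
    - [0, 0, 40]
    - [0, 0, 50]
    - [0, 0, 60]
    - [0, 0, 70]
    - [0, 0, 75]
    - [0, 0, 75]
    - [0, 0, 75]
  dr:
    - [0, 0, 0]
    - [0, 0, 0]
    - [0, 0, 0]
    - [0, 0, 0]
    - [0, 0, 0]
    - [0, 0, 0]
    - [0, 0, 0]
    - [0, 0, 0]
    - [0, 0, 0]
    - [0, 0, 0]

```text
time: 23.78
position: [0.623, 0.1683, 0.1409]
tool_rot: [2.791, -0.026, 0.003]
ft_force: [-1.0, 0.1, -2.7]
grip_width: 0.427
grip_force: 39.9
```

```bash
python3 - <<'E'
from P import *
s=get_state();print(s["position"],s["tool_rot"],load()[0],load()[1].as_rotvec())
t=get_image("top");a=get_image("side")
A=cv2.resize(t[150:230,190:320,::-1],None,fx=5,fy=5,interpolation=cv2.INTER_CUBIC)
B=cv2.resize(a[140:220,290:420,::-1],None,fx=5,fy=5,interpolation=cv2.INTER_CUBIC)
cv2.imwrite("pics/c1.png",cv2.resize(np.vstack([A,B]),None,fx=.74,fy=.74))
E
```

```text
[0.6230201  0.16830626 0.14085896] [ 2.79063673e+00 -2.61767766e-02  2.67476882e-03] [0.62337081 0.1600477  0.11897823] [ 2.79072426 -0.02641426  0.00303549]
```

View pics/c1.png

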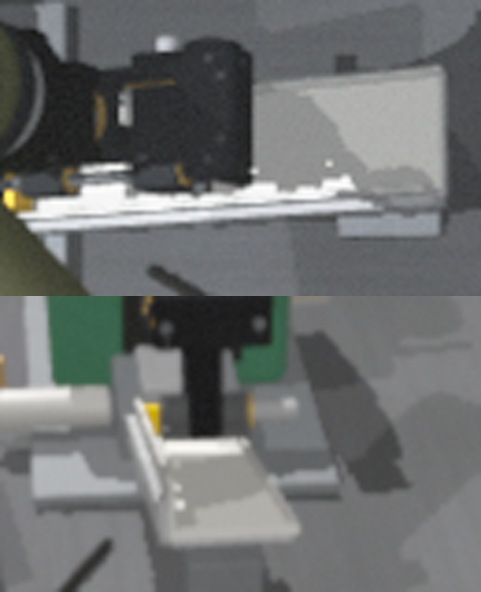

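```bash
python3 - <<'E'
from P import *
for y in(64,32,-30): print(y,w2px("side",ch(125,y,40.5)), (w2px("side",ch(125,y,40.5))-[290,140])*3.7+[0,296])
print(w2px("side",ch(125,1,40.5))-w2px("side",ch(125,0,40.5)))
E
```

```text
64 [369.28741744 169.34767184] [293.36344451 404.58638579]
32 [356.72878863 169.89062237] [246.89651792 406.59530275]
-30 [332.34253523 170.94491973] [156.66738034 410.49620298]
[ 0.39333572 -0.01700519]
```

send_rows:
  xyz:
    - [0, 0, 6]
    - [0, 0, 12]
    - [0, 0, 18]
    - [0, 0, 21]
    - [0, 0, 24]
    - [0, 0, 24]
    - [0, 0, 24]
    - [0, 0, 24]
    - [0, 0, 24]
    - [0, 0, 24]
  dr:
    - [0, 0, 0]
    - [0, 0, 0]
    - [0, 0, 0]
    - [0, 0, 0]
    - [0, 0, 0]
    - [0, 0, 0]
    - [0, 0, 0]
    - [0, 0, 0]
    - [0, 0, 0]
    - [0, 0, 0]

```text
time: 24.72
position: [0.6231, 0.1602, 0.1186]
tool_rot: [2.791, -0.026, 0.003]
ft_force: [0.6, 0.3, -3.1]
grip_width: 0.432
grip_force: 39.9
```

send_rows:
  xyz:
    - [0, 0, 0]
    - [0, 0, 0]
    - [0, 0, 0]
    - [0, 0, 0]
    - [0, 0, 0]
    - [0, 0, -20]
    - [0, 0, -40]
    - [0, 0, -60]
    - [0, 0, -80]
    - [0, 0, -100]
  dr:
    - [0, 0, 0]
    - [0, 0, 0]
    - [0, 0, 0]
    - [0, 0, 0]
    - [0, 0, 0]
    - [0, 0, 0]
    - [0, 0, 0]
    - [0, 0, 0]
    - [0, 0, 0]
    - [0, 0, 0]
  jaw: 60

```text
time: 25.55
position: [0.6232, 0.1943, 0.2136]
tool_rot: [2.79, -0.027, 0.003]
ft_force: [0.6, -0.2, -0.3]
grip_width: 0.688
grip_force: 0.0
```

```bash
python3 - <<'E'
from P import *
p,R=load();seth(p+R.apply([0,0,-.1]),R)
s=get_state();print(s["position"],load()[0])
im=get_image("top");print(washers(im));print(washers(cv2.imread("pics/top0.png")[:,:,::-1]))
im=get_image("side");crop("side",(290,140,390,210),5,"c2.png",im)
m,phi=np.array([.4551,-.2586]),np.radians(-176)
g=m+.005*np.array([np.cos(phi-np.pi/2),np.sin(phi-np.pi/2)])
plan(((.56,.02,.27),down(np.radians(-91))),((g[0],g[1],.12),down(phi+np.pi/2)),((g[0],g[1],.019),None))
E
```

```text
[0.62317662 0.19432628 0.2135535 ] [0.62348511 0.19440758 0.21288981]
[(446.0, 217.0, 4), (353.5, 267.5, 6), (417.5, 272.5, 4), (306.2, 306.4, 11), (385.5, 308.6, 8)]
[(441.0, 214.4, 5), (446.0, 217.0, 4), (461.3, 263.4, 17), (353.5, 267.5, 6), (417.5, 272.5, 4), (306.2, 306.7, 10), (384.7, 308.6, 11)]
xyz [-60.0, 185.0, 6.0] dr [0.35, -0.01, -0.0] rows 4.7
xyz [-99.0, 275.0, 151.0] dr [0.0, 0.0, -0.09] rows 7.9
xyz [0.0, 0.0, 101.0] dr [0.0, 0.0, 0.0] rows 2.4
```

View pics/c2.png

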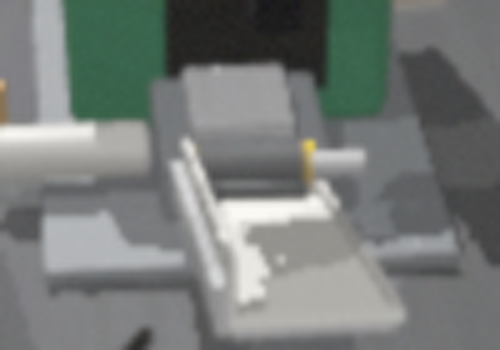

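send_rows:
  xyz:
    - [-10, 31, 1]
    - [-20, 62, 2]
    - [-30, 93, 3]
    - [-40, 124, 4]
    - [-50, 155, 5]
    - [-60, 185, 6]
    - [-60, 185, 6]
    - [-60, 185, 6]
    - [-60, 185, 6]
    - [-60, 185, 6]
  dr:
    - [0.06, 0, 0]
    - [0.12, 0, 0]
    - [0.18, 0, 0]
    - [0.23, -0.01, 0]
    - [0.29, -0.01, 0]
    - [0.35, -0.01, 0]
    - [0.35, -0.01, 0]
    - [0.35, -0.01, 0]
    - [0.35, -0.01, 0]
    - [0.35, -0.01, 0]

```text
time: 26.48
position: [0.5593, 0.0213, 0.2695]
tool_rot: [3.141, -0.027, -0.008]
ft_force: [-0.1, 1.8, -0.4]
grip_width: 0.691
grip_force: 0.0
```

send_rows:
  xyz:
    - [-12, 33, 18]
    - [-24, 66, 36]
    - [-36, 100, 55]
    - [-48, 133, 73]
    - [-60, 167, 91]
    - [-72, 200, 110]
    - [-84, 233, 128]
    - [-99, 275, 151]
    - [-99, 275, 151]
    - [-99, 275, 151]
  dr:
    - [0, 0, -0.09]
    - [0, 0, -0.09]
    - [0, 0, -0.09]
    - [0, 0, -0.09]
    - [0, 0, -0.09]
    - [0, 0, -0.09]
    - [0, 0, -0.09]
    - [0, 0, -0.09]
    - [0, 0, -0.09]
    - [0, 0, -0.09]

```text
time: 27.32
position: [0.4529, -0.2539, 0.1173]
tool_rot: [-3.138, -0.108, 0.013]
ft_force: [-0.7, 0.6, -0.2]
grip_width: 0.687
grip_force: 0.0
```

send_rows:
  xyz:
    - [0, 0, 20]
    - [0, 0, 40]
    - [0, 0, 55]
    - [0, 0, 70]
    - [0, 0, 80]
    - [0, 0, 90]
    - [0, 0, 96]
    - [0, 0, 101]
    - [0, 0, 101]
    - [0, 0, 101]
  dr:
    - [0, 0, 0]
    - [0, 0, 0]
    - [0, 0, 0]
    - [0, 0, 0]
    - [0, 0, 0]
    - [0, 0, 0]
    - [0, 0, 0]
    - [0, 0, 0]
    - [0, 0, 0]
    - [0, 0, 0]

```text
time: 28.15
position: [0.4546, -0.2533, 0.0189]
tool_rot: [3.139, 0.111, -0.006]
ft_force: [-0.7, 0.3, -0.3]
grip_width: 0.692
grip_force: 0.0
```

send_rows:
  xyz:
    - [0, 0, 0]
    - [0, 0, 0]
    - [0, 0, 0]
    - [0, 0, 0]
    - [0, 0, 0]
    - [0, 0, 0]
    - [0, 0, 0]
    - [0, 0, 0]
    - [0, 0, 0]
    - [0, 0, 0]
  dr:
    - [0, 0, 0]
    - [0, 0, 0]
    - [0, 0, 0]
    - [0, 0, 0]
    - [0, 0, 0]
    - [0, 0, 0]
    - [0, 0, 0]
    - [0, 0, 0]
    - [0, 0, 0]
    - [0, 0, 0]
  jaw: 0
  grip_force: 40

```text
time: 28.98
position: [0.4544, -0.2534, 0.0189]
tool_rot: [3.139, 0.11, -0.007]
ft_force: [-0.8, 0.9, 4.4]
grip_width: 0.428
grip_force: 39.9
```

```bash
cat >> P.py <<'E'
cx,cz=Rc.apply([1,0,0]),Rc.apply([0,0,1])
def place_R(s): return Ro.from_matrix(np.c_[np.cross(s*cx,-cz),s*cx,-cz])
E
python3 - <<'E'
from P import *
print(get_state()["position"],load()[0]);p0,_=load()
d=np.radians;x=130
plan(((p0[0],p0[1],.2),None),((.51,-.12,.28),down(d(-20))),((.56,.0,.28),down(d(50))),(ch(x+5,0,110),place_R(-1)),(ch(x+5,0,45),None),(ch(x+5,0,21),None))
E
```

```text
[ 0.45437681 -0.25341492  0.01893101] [ 0.45450244 -0.25343019  0.01912744]
xyz [-1.0, 0.0, -181.0] dr [0.0, 0.0, 0.0] rows 4.3
xyz [32.0, -65.0, -40.0] dr [-0.0, 0.0, -0.58] rows 4.6
xyz [62.0, -36.0, -40.0] dr [-0.0, 0.0, -0.57] rows 4.6
xyz [65.0, 3.0, -0.0] dr [-0.0, -0.0, -0.61] rows 4.9
xyz [52.0, 40.0, -0.0] dr [-0.0, -0.0, -0.61] rows 4.9
xyz [71.0, 183.0, 75.0] dr [0.33, -0.12, -0.68] rows 6.1
xyz [0.0, -1.0, 65.0] dr [0.0, 0.0, 0.0] rows 1.6
xyz [-0.0, 0.0, 24.0] dr [0.0, 0.0, 0.0] rows 0.6
```

send_rows:
  xyz:
    - [0, 0, -20]
    - [0, 0, -40]
    - [0, 0, -60]
    - [0, 0, -80]
    - [0, 0, -100]
    - [0, 0, -120]
    - [0, 0, -140]
    - [0, 0, -160]
    - [-1, 0, -181]
    - [-1, 0, -181]
  dr:
    - [0, 0, 0]
    - [0, 0, 0]
    - [0, 0, 0]
    - [0, 0, 0]
    - [0, 0, 0]
    - [0, 0, 0]
    - [0, 0, 0]
    - [0, 0, 0]
    - [0, 0, 0]
    - [0, 0, 0]

```text
time: 29.82
position: [0.4556, -0.2544, 0.2027]
tool_rot: [3.135, 0.11, -0.001]
ft_force: [1.7, 0.2, -3.3]
grip_width: 0.431
grip_force: 39.9
```

send_rows:
  xyz:
    - [5, -10, -6]
    - [10, -20, -12]
    - [15, -30, -18]
    - [20, -40, -24]
    - [25, -50, -30]
    - [30, -60, -36]
    - [32, -65, -40]
    - [32, -65, -40]
    - [32, -65, -40]
    - [32, -65, -40]
  dr:
    - [0, 0, -0.08]
    - [0, 0, -0.17]
    - [0, 0, -0.26]
    - [0, 0, -0.35]
    - [0, 0, -0.44]
    - [0, 0, -0.53]
    - [0, 0, -0.58]
    - [0, 0, -0.58]
    - [0, 0, -0.58]
    - [0, 0, -0.58]

```text
time: 30.65
position: [0.4806, -0.1869, 0.2382]
tool_rot: [-2.976, -1.0, 0.01]
ft_force: [-0.3, -0.2, -3.0]
grip_width: 0.426
grip_force: 39.9
```

send_rows:
  xyz:
    - [9, -5, -6]
    - [18, -10, -12]
    - [27, -16, -17]
    - [36, -21, -23]
    - [44, -26, -29]
    - [53, -31, -34]
    - [62, -36, -40]
    - [62, -36, -40]
    - [62, -36, -40]
    - [62, -36, -40]
  dr:
    - [0, 0, -0.08]
    - [0, 0, -0.16]
    - [0, 0, -0.24]
    - [0, 0, -0.33]
    - [0, 0, -0.41]
    - [0, 0, -0.5]
    - [0, 0, -0.57]
    - [0, 0, -0.57]
    - [0, 0, -0.57]
    - [0, 0, -0.57]

```text
time: 31.48
position: [0.5086, -0.1213, 0.2785]
tool_rot: [-2.576, -1.794, 0.008]
ft_force: [-0.3, 0.1, -4.1]
grip_width: 0.428
grip_force: 39.9
```

send_rows:
  xyz:
    - [9, 0, 0]
    - [18, 1, 0]
    - [27, 1, 0]
    - [36, 2, 0]
    - [45, 2, 0]
    - [55, 3, 0]
    - [65, 3, 0]
    - [65, 3, 0]
    - [65, 3, 0]
    - [65, 3, 0]
  dr:
    - [0, 0, -0.09]
    - [0, 0, -0.18]
    - [0, 0, -0.27]
    - [0, 0, -0.36]
    - [0, 0, -0.45]
    - [0, 0, -0.53]
    - [0, 0, -0.61]
    - [0, 0, -0.61]
    - [0, 0, -0.61]
    - [0, 0, -0.61]

```text
time: 32.32
position: [0.534, -0.0615, 0.2787]
tool_rot: [-1.918, -2.484, 0.007]
ft_force: [0.7, -0.0, -2.2]
grip_width: 0.429
grip_force: 39.9
```

send_rows:
  xyz:
    - [7, 6, 0]
    - [15, 11, 0]
    - [22, 17, 0]
    - [30, 23, 0]
    - [37, 29, 0]
    - [45, 34, 0]
    - [52, 40, 0]
    - [52, 40, 0]
    - [52, 40, 0]
    - [52, 40, 0]
  dr:
    - [0, 0, -0.09]
    - [0, 0, -0.18]
    - [0, 0, -0.27]
    - [0, 0, -0.36]
    - [0, 0, -0.45]
    - [0, 0, -0.53]
    - [0, 0, -0.61]
    - [0, 0, -0.61]
    - [0, 0, -0.61]
    - [0, 0, -0.61]

```text
time: 33.15
position: [0.5595, -0.0009, 0.2788]
tool_rot: [-1.084, -2.944, 0.005]
ft_force: [0.2, 0.1, -3.8]
grip_width: 0.431
grip_force: 39.9
```

send_rows:
  xyz:
    - [9, 23, 9]
    - [18, 46, 19]
    - [27, 69, 28]
    - [36, 92, 38]
    - [44, 114, 47]
    - [53, 137, 56]
    - [62, 160, 66]
    - [71, 183, 75]
    - [71, 183, 75]
    - [71, 183, 75]
  dr:
    - [0.04, -0.02, -0.09]
    - [0.08, -0.03, -0.17]
    - [0.12, -0.05, -0.26]
    - [0.17, -0.06, -0.34]
    - [0.21, -0.08, -0.43]
    - [0.25, -0.09, -0.51]
    - [0.29, -0.11, -0.6]
    - [0.33, -0.12, -0.68]
    - [0.33, -0.12, -0.68]
    - [0.33, -0.12, -0.68]

```text
time: 33.98
position: [0.6223, 0.1885, 0.202]
tool_rot: [-0.017, -3.088, 0.537]
ft_force: [-0.1, -0.7, -2.8]
grip_width: 0.428
grip_force: 39.9
```

send_rows:
  xyz:
    - [0, 0, 10]
    - [0, 0, 20]
    - [0, 0, 30]
    - [0, 0, 40]
    - [0, 0, 50]
    - [0, -1, 60]
    - [0, -1, 65]
    - [0, -1, 65]
    - [0, -1, 65]
    - [0, -1, 65]
  dr:
    - [0, 0, 0]
    - [0, 0, 0]
    - [0, 0, 0]
    - [0, 0, 0]
    - [0, 0, 0]
    - [0, 0, 0]
    - [0, 0, 0]
    - [0, 0, 0]
    - [0, 0, 0]
    - [0, 0, 0]

```text
time: 34.82
position: [0.6229, 0.1637, 0.1433]
tool_rot: [-0.02, -3.091, 0.537]
ft_force: [0.8, 0.6, -2.7]
grip_width: 0.43
grip_force: 39.9
```

```bash
cat >> P.py <<'E'
def held(im,x,zc):
    "washer in side picture near the expected place; lateral error mm"
    h=cv2.cvtColor(im,cv2.COLOR_RGB2HSV).astype(int)
    e=w2px("side",ch(x,32,zc));u0,v0=int(e[0])-14,int(e[1])-10
    s=h[v0:v0+21,u0:u0+29];m=(s[...,0]>10)&(s[...,0]<32)&(s[...,1]>80)&(s[...,2]>60)
    v,u=np.nonzero(m);b=im[v0:v0+21,u0:u0+45].min(axis=2)
    print("exp",e.round(1),"washer",(u.mean()+u0).round(1) if len(u) else None,(v.mean()+v0).round(1) if len(u) else None,len(u))
    print("tip exp",w2px("side",ch(x,64,zc)).round(1));v1=int(round(v.mean())) if len(u) else 10;print(b[v1].tolist(),u0)
E
python3 - <<'E'
from P import *
s=get_state();print(s["position"],s["tool_rot"],load()[0],load()[1].as_rotvec())
held(get_image("side"),130,40.5)
E
```

```text
[0.62285328 0.1637476  0.14332085] [-0.02044054 -3.09090134  0.53749987] [0.62286724 0.15501642 0.12068902] [-0.02105689 -3.08995188  0.53835152]
exp [357.  170.2] washer 357.0 171.0 7
tip exp [369.6 169.7]
[26, 29, 24, 28, 26, 25, 30, 33, 56, 74, 78, 77, 78, 79, 77, 86, 116, 140, 146, 151, 153, 153, 151, 151, 151, 152, 150, 145, 129, 118, 116, 118, 116, 108, 88, 85, 85, 85, 86, 87, 87, 87, 87, 88, 87] 342
```

send_rows:
  xyz:
    - [0, 0, 6]
    - [0, 0, 12]
    - [0, 0, 18]
    - [0, 0, 21]
    - [0, 0, 24]
    - [0, 0, 24]
    - [0, 0, 24]
    - [0, 0, 24]
    - [0, 0, 24]
    - [0, 0, 24]
  dr:
    - [0, 0, 0]
    - [0, 0, 0]
    - [0, 0, 0]
    - [0, 0, 0]
    - [0, 0, 0]
    - [0, 0, 0]
    - [0, 0, 0]
    - [0, 0, 0]
    - [0, 0, 0]
    - [0, 0, 0]

```text
time: 35.7
position: [0.6225, 0.1551, 0.1202]
tool_rot: [-0.021, -3.09, 0.538]
ft_force: [-0.4, -0.6, -3.1]
grip_width: 0.431
grip_force: 39.9
```

send_rows:
  xyz:
    - [0, 0, 0]
    - [0, 0, 0]
    - [0, 0, 0]
    - [0, 0, 0]
    - [0, 0, 0]
    - [0, 0, -20]
    - [0, 0, -40]
    - [0, 0, -60]
    - [0, 0, -80]
    - [0, 0, -100]
  dr:
    - [0, 0, 0]
    - [0, 0, 0]
    - [0, 0, 0]
    - [0, 0, 0]
    - [0, 0, 0]
    - [0, 0, 0]
    - [0, 0, 0]
    - [0, 0, 0]
    - [0, 0, 0]
    - [0, 0, 0]
  jaw: 60

```text
time: 36.53
position: [0.6233, 0.1888, 0.2155]
tool_rot: [-0.022, -3.09, 0.539]
ft_force: [0.1, -1.2, 0.1]
grip_width: 0.687
grip_force: 0.0
```

```bash
python3 - <<'E'
from P import *
p,R=load();seth(p+R.apply([0,0,-.1]),R)
t=get_image("top");print(washers(t))
im=get_image("side")
A=cv2.resize(im[140:210,290:390,::-1],None,fx=5,fy=5,interpolation=cv2.INTER_CUBIC)
B=cv2.resize(t[185:285,325:425,::-1],None,fx=5,fy=5,interpolation=cv2.INTER_CUBIC)
cv2.imwrite("pics/c3.png",np.vstack([A,B])[:, :])
cv2.imwrite("pics/c3.png",cv2.copyMakeBorder(A,0,150,0,0,0) if 0 else np.hstack([cv2.resize(A,(300,210)),cv2.resize(A[:0+1],(1,210))][:1]) if 0 else np.vstack([cv2.resize(A,(400,280)),cv2.resize(B,(400,320 ))*1]) )
E
```

```text
[(446.0, 217.0, 4), (352.9, 268.2, 8), (385.0, 308.6, 7)]
```

View pics/c3.png

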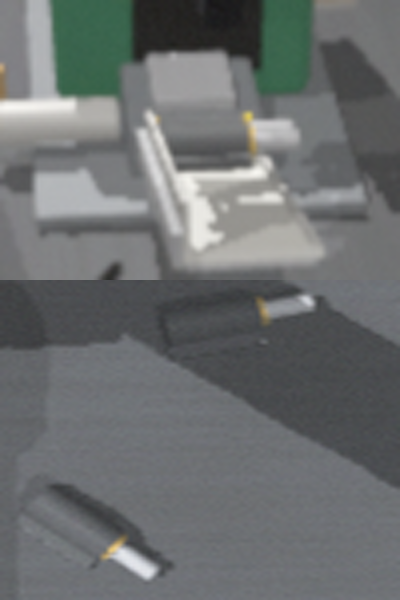

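```bash
python3 - <<'E'
from P import *
d=np.radians
m,phi=np.array([.4589,-.071]),d(-131.2)
g=m+.005*np.array([np.cos(phi-np.pi/2),np.sin(phi-np.pi/2)])
plan(((.54,.0,.24),down(d(25))),((g[0],g[1],.12),down(phi+np.pi/2)),((g[0],g[1],.019),None));print("grip")
plan(((g[0],g[1],.24),None),((.55,.0,.27),down(d(25))),(ch(155,0,110),place_R(-1)),(ch(155,0,45),None),(ch(155,0,21),None))
E
```

```text
xyz [40.0, -94.0, 20.0] dr [-0.15, 0.1, 0.55] rows 4.6
xyz [-16.0, -103.0, 7.0] dr [-0.16, 0.09, 0.56] rows 4.7
xyz [-12.0, -53.0, 60.0] dr [0.0, 0.0, 0.58] rows 4.6
xyz [-39.0, -37.0, 60.0] dr [0.0, 0.0, 0.57] rows 4.6
xyz [0.0, 0.0, 101.0] dr [0.0, 0.0, 0.0] rows 2.4
grip
xyz [-0.0, 1.0, -221.0] dr [0.0, 0.0, 0.0] rows 5.3
xyz [57.0, 14.0, -15.0] dr [0.0, 0.0, -0.58] rows 4.6
xyz [40.0, 42.0, -15.0] dr [0.0, 0.0, -0.57] rows 4.6
xyz [60.0, 68.0, 29.0] dr [0.15, -0.1, -0.55] rows 4.6
xyz [17.0, 93.0, 13.0] dr [0.16, -0.09, -0.56] rows 4.7
xyz [-0.0, 0.0, 65.0] dr [0.0, 0.0, 0.0] rows 1.6
xyz [-0.0, 1.0, 24.0] dr [0.0, 0.0, 0.0] rows 0.6
```

send_rows:
  xyz:
    - [7, -16, 3]
    - [13, -31, 7]
    - [20, -47, 10]
    - [27, -63, 13]
    - [33, -78, 17]
    - [40, -94, 20]
    - [40, -94, 20]
    - [40, -94, 20]
    - [40, -94, 20]
    - [40, -94, 20]
  dr:
    - [-0.03, 0.02, 0.09]
    - [-0.05, 0.03, 0.18]
    - [-0.08, 0.05, 0.28]
    - [-0.1, 0.07, 0.37]
    - [-0.13, 0.08, 0.46]
    - [-0.15, 0.1, 0.55]
    - [-0.15, 0.1, 0.55]
    - [-0.15, 0.1, 0.55]
    - [-0.15, 0.1, 0.55]
    - [-0.15, 0.1, 0.55]

```text
time: 37.47
position: [0.5817, 0.0956, 0.227]
tool_rot: [-0.88, -2.993, 0.288]
ft_force: [-0.2, -0.4, 0.2]
grip_width: 0.689
grip_force: 0.0
```

send_rows:
  xyz:
    - [-3, -17, 1]
    - [-5, -34, 2]
    - [-8, -51, 4]
    - [-11, -69, 5]
    - [-13, -86, 6]
    - [-16, -103, 7]
    - [-16, -103, 7]
    - [-16, -103, 7]
    - [-16, -103, 7]
    - [-16, -103, 7]
  dr:
    - [-0.03, 0.02, 0.09]
    - [-0.05, 0.03, 0.19]
    - [-0.08, 0.05, 0.28]
    - [-0.11, 0.06, 0.37]
    - [-0.13, 0.08, 0.47]
    - [-0.16, 0.09, 0.56]
    - [-0.16, 0.09, 0.56]
    - [-0.16, 0.09, 0.56]
    - [-0.16, 0.09, 0.56]
    - [-0.16, 0.09, 0.56]

```text
time: 38.3
position: [0.5397, 0.002, 0.2395]
tool_rot: [1.682, 2.65, -0.003]
ft_force: [-0.9, 0.9, 0.4]
grip_width: 0.689
grip_force: 0.0
```

send_rows:
  xyz:
    - [-2, -9, 10]
    - [-4, -18, 20]
    - [-6, -27, 30]
    - [-8, -35, 40]
    - [-10, -44, 50]
    - [-12, -53, 60]
    - [-12, -53, 60]
    - [-12, -53, 60]
    - [-12, -53, 60]
    - [-12, -53, 60]
  dr:
    - [0, 0, 0.1]
    - [0, 0, 0.2]
    - [0, 0, 0.3]
    - [0, 0, 0.4]
    - [0, 0, 0.5]
    - [0, 0, 0.58]
    - [0, 0, 0.58]
    - [0, 0, 0.58]
    - [0, 0, 0.58]
    - [0, 0, 0.58]

```text
time: 39.13
position: [0.4977, -0.0326, 0.1804]
tool_rot: [2.37, 2.056, -0.0]
ft_force: [-0.1, -0.3, 0.6]
grip_width: 0.692
grip_force: 0.0
```

send_rows:
  xyz:
    - [-7, -6, 10]
    - [-13, -12, 20]
    - [-20, -19, 30]
    - [-26, -25, 40]
    - [-33, -31, 50]
    - [-39, -37, 60]
    - [-39, -37, 60]
    - [-39, -37, 60]
    - [-39, -37, 60]
    - [-39, -37, 60]
  dr:
    - [0, 0, 0.1]
    - [0, 0, 0.2]
    - [0, 0, 0.3]
    - [0, 0, 0.4]
    - [0, 0, 0.5]
    - [0, 0, 0.57]
    - [0, 0, 0.57]
    - [0, 0, 0.57]
    - [0, 0, 0.57]
    - [0, 0, 0.57]

```text
time: 39.97
position: [0.4557, -0.0667, 0.1207]
tool_rot: [2.852, 1.305, 0.002]
ft_force: [-0.2, 0.4, 0.2]
grip_width: 0.688
grip_force: 0.0
```

```bash
python3 - <<'E'
from P import *
s=get_state();print(s["position"],s["tool_rot"])
def sw(im):
    h=cv2.cvtColor(im,cv2.COLOR_RGB2HSV).astype(int)
    m=((h[...,0]>10)&(h[...,0]<28)&(h[...,1]>90)&(h[...,2]>70)).astype(np.uint8)[240:330,230:420]
    n,l,st,c=cv2.connectedComponentsWithStats(m);return [(c[i]+[230,240]).round(1).tolist()+[int(st[i][4])] for i in range(1,n) if 3<st[i][4]<60]
print(sw(get_image("side")));print(sw(cv2.imread("pics/side0.png")[:,:,::-1]))
E
```

```text
[ 0.45571617 -0.06672845  0.12065869] [2.85244253e+00 1.30526568e+00 1.82283929e-03]
[[236.7, 250.3, 24], [274.6, 283.1, 32], [419.0, 291.0, 11], [359.7, 309.8, 38]]
[[236.7, 250.3, 24], [274.5, 283.0, 32], [419.0, 291.0, 11], [360.0, 309.8, 40]]
```

send_rows:
  xyz:
    - [0, 0, 20]
    - [0, 0, 40]
    - [0, 0, 55]
    - [0, 0, 70]
    - [0, 0, 80]
    - [0, 0, 90]
    - [0, 0, 96]
    - [0, 0, 101]
    - [0, 0, 101]
    - [0, 0, 101]
  dr:
    - [0, 0, 0]
    - [0, 0, 0]
    - [0, 0, 0]
    - [0, 0, 0]
    - [0, 0, 0]
    - [0, 0, 0]
    - [0, 0, 0]
    - [0, 0, 0]
    - [0, 0, 0]
    - [0, 0, 0]

```text
time: 40.85
position: [0.4549, -0.0677, 0.019]
tool_rot: [2.854, 1.302, -0.0]
ft_force: [-0.1, -0.4, 0.3]
grip_width: 0.688
grip_force: 0.0
```

send_rows:
  xyz:
    - [0, 0, 0]
    - [0, 0, 0]
    - [0, 0, 0]
    - [0, 0, 0]
    - [0, 0, 0]
    - [0, 0, 0]
    - [0, 0, 0]
    - [0, 0, 0]
    - [0, 0, 0]
    - [0, 0, 0]
  dr:
    - [0, 0, 0]
    - [0, 0, 0]
    - [0, 0, 0]
    - [0, 0, 0]
    - [0, 0, 0]
    - [0, 0, 0]
    - [0, 0, 0]
    - [0, 0, 0]
    - [0, 0, 0]
    - [0, 0, 0]
  jaw: 0
  grip_force: 40

```text
time: 41.68
position: [0.4546, -0.0678, 0.0189]
tool_rot: [2.855, 1.302, -0.001]
ft_force: [-1.7, 0.6, 5.6]
grip_width: 0.426
grip_force: 40.0
```

send_rows:
  xyz:
    - [0, 0, -25]
    - [0, 0, -50]
    - [0, 0, -75]
    - [0, 0, -100]
    - [0, 0, -125]
    - [0, 0, -150]
    - [0, 0, -175]
    - [0, 0, -200]
    - [0, 1, -221]
    - [0, 1, -221]
  dr:
    - [0, 0, 0]
    - [0, 0, 0]
    - [0, 0, 0]
    - [0, 0, 0]
    - [0, 0, 0]
    - [0, 0, 0]
    - [0, 0, 0]
    - [0, 0, 0]
    - [0, 0, 0]
    - [0, 0, 0]

```text
time: 42.52
position: [0.4571, -0.068, 0.2427]
tool_rot: [2.85, 1.299, 0.005]
ft_force: [1.6, 0.1, -3.0]
grip_width: 0.429
grip_force: 40.0
```

send_rows:
  xyz:
    - [8, 2, -2]
    - [16, 4, -4]
    - [24, 6, -6]
    - [32, 8, -8]
    - [40, 10, -10]
    - [49, 12, -12]
    - [57, 14, -15]
    - [57, 14, -15]
    - [57, 14, -15]
    - [57, 14, -15]
  dr:
    - [0, 0, -0.08]
    - [0, 0, -0.16]
    - [0, 0, -0.24]
    - [0, 0, -0.33]
    - [0, 0, -0.41]
    - [0, 0, -0.5]
    - [0, 0, -0.58]
    - [0, 0, -0.58]
    - [0, 0, -0.58]
    - [0, 0, -0.58]

```text
time: 43.35
position: [0.502, -0.034, 0.2532]
tool_rot: [2.367, 2.063, -0.005]
ft_force: [0.5, -0.4, -4.0]
grip_width: 0.431
grip_force: 40.0
```

send_rows:
  xyz:
    - [6, 6, -2]
    - [11, 12, -4]
    - [17, 18, -6]
    - [23, 24, -9]
    - [29, 30, -11]
    - [34, 36, -13]
    - [40, 42, -15]
    - [40, 42, -15]
    - [40, 42, -15]
    - [40, 42, -15]
  dr:
    - [0, 0, -0.08]
    - [0, 0, -0.16]
    - [0, 0, -0.24]
    - [0, 0, -0.33]
    - [0, 0, -0.41]
    - [0, 0, -0.49]
    - [0, 0, -0.57]
    - [0, 0, -0.57]
    - [0, 0, -0.57]
    - [0, 0, -0.57]

```text
time: 44.18
position: [0.5492, -0.0004, 0.269]
tool_rot: [1.693, 2.644, -0.006]
ft_force: [-0.2, 0.2, -3.8]
grip_width: 0.432
grip_force: 40.0
```

send_rows:
  xyz:
    - [9, 10, 4]
    - [17, 19, 8]
    - [26, 29, 12]
    - [34, 39, 17]
    - [43, 49, 21]
    - [51, 58, 25]
    - [60, 68, 29]
    - [60, 68, 29]
    - [60, 68, 29]
    - [60, 68, 29]
  dr:
    - [0.02, -0.01, -0.08]
    - [0.04, -0.03, -0.16]
    - [0.06, -0.04, -0.24]
    - [0.09, -0.06, -0.31]
    - [0.11, -0.07, -0.39]
    - [0.13, -0.09, -0.47]
    - [0.15, -0.1, -0.55]
    - [0.15, -0.1, -0.55]
    - [0.15, -0.1, -0.55]
    - [0.15, -0.1, -0.55]

```text
time: 45.02
position: [0.5863, 0.082, 0.2403]
tool_rot: [0.905, 2.989, -0.285]
ft_force: [0.7, 0.5, -3.8]
grip_width: 0.43
grip_force: 40.0
```

send_rows:
  xyz:
    - [2, 13, 2]
    - [5, 27, 4]
    - [7, 40, 6]
    - [10, 53, 7]
    - [12, 66, 9]
    - [15, 80, 11]
    - [17, 93, 13]
    - [17, 93, 13]
    - [17, 93, 13]
    - [17, 93, 13]
  dr:
    - [0.02, -0.01, -0.08]
    - [0.05, -0.03, -0.16]
    - [0.07, -0.04, -0.24]
    - [0.09, -0.05, -0.32]
    - [0.11, -0.06, -0.4]
    - [0.14, -0.08, -0.48]
    - [0.16, -0.09, -0.56]
    - [0.16, -0.09, -0.56]
    - [0.16, -0.09, -0.56]
    - [0.16, -0.09, -0.56]

```text
time: 45.85
position: [0.6231, 0.1644, 0.2111]
tool_rot: [-0.032, -3.088, 0.551]
ft_force: [0.6, -0.3, -5.0]
grip_width: 0.437
grip_force: 40.0
```

send_rows:
  xyz:
    - [0, 0, 10]
    - [0, 0, 20]
    - [0, 0, 30]
    - [0, 0, 40]
    - [0, 0, 50]
    - [0, 0, 60]
    - [0, 0, 65]
    - [0, 0, 65]
    - [0, 0, 65]
    - [0, 0, 65]
  dr:
    - [0, 0, 0]
    - [0, 0, 0]
    - [0, 0, 0]
    - [0, 0, 0]
    - [0, 0, 0]
    - [0, 0, 0]
    - [0, 0, 0]
    - [0, 0, 0]
    - [0, 0, 0]
    - [0, 0, 0]

```text
time: 46.68
position: [0.6222, 0.1446, 0.1501]
tool_rot: [-0.024, -3.089, 0.549]
ft_force: [0.1, 0.1, -3.5]
grip_width: 0.429
grip_force: 40.0
```

```bash
python3 - <<'E'
from P import *
s=get_state();print(s["position"],s["tool_rot"],load()[0],load()[1].as_rotvec())
held(get_image("side"),150,40.5)
E
```

```text
[0.62220836 0.14461672 0.15008522] [-0.02364713 -3.08864495  0.54917043] [0.62221595 0.13666121 0.12721991] [-0.02427517 -3.08776366  0.54995649]
exp [358.  171.7] washer 357.4 173.1 13
tip exp [370.8 171.1]
[26, 27, 28, 25, 26, 25, 28, 41, 61, 76, 76, 77, 78, 78, 79, 103, 137, 140, 143, 146, 145, 146, 147, 144, 146, 145, 146, 138, 119, 117, 117, 117, 113, 100, 87, 83, 86, 88, 88, 86, 87, 87, 86, 86, 85] 343
```

send_rows:
  xyz:
    - [-2, 1, 6]
    - [-2, 1, 12]
    - [-2, 1, 18]
    - [-2, 1, 21]
    - [-2, 1, 24]
    - [-2, 1, 24]
    - [-2, 1, 24]
    - [-2, 1, 24]
    - [-2, 1, 24]
    - [-2, 1, 24]
  dr:
    - [0, 0, 0]
    - [0, 0, 0]
    - [0, 0, 0]
    - [0, 0, 0]
    - [0, 0, 0]
    - [0, 0, 0]
    - [0, 0, 0]
    - [0, 0, 0]
    - [0, 0, 0]
    - [0, 0, 0]

```text
time: 47.57
position: [0.6239, 0.1367, 0.1267]
tool_rot: [-0.024, -3.088, 0.55]
ft_force: [-0.0, -0.9, -4.2]
grip_width: 0.43
grip_force: 40.0
```

send_rows:
  xyz:
    - [0, 0, 0]
    - [0, 0, 0]
    - [0, 0, 0]
    - [0, 0, 0]
    - [0, 0, 0]
    - [0, 0, -20]
    - [0, 0, -40]
    - [0, 0, -60]
    - [0, 0, -80]
    - [0, 0, -100]
  dr:
    - [0, 0, 0]
    - [0, 0, 0]
    - [0, 0, 0]
    - [0, 0, 0]
    - [0, 0, 0]
    - [0, 0, 0]
    - [0, 0, 0]
    - [0, 0, 0]
    - [0, 0, 0]
    - [0, 0, 0]
  jaw: 60

```text
time: 48.4
position: [0.6247, 0.1711, 0.2218]
tool_rot: [-0.025, -3.088, 0.551]
ft_force: [-0.1, -0.3, 1.3]
grip_width: 0.689
grip_force: 0.0
```

```bash
python3 - <<'E'
from P import *
p,R=load();seth(p+R.apply([-.002,0,-.1]),R);print(get_state()["position"],load()[0])
d=np.radians
im=get_image("side");h=cv2.cvtColor(im,cv2.COLOR_RGB2HSV).astype(int)
m=((h[...,0]>10)&(h[...,0]<32)&(h[...,1]>90)&(h[...,2]>70)).astype(np.uint8)
n,l,st,c=cv2.connectedComponentsWithStats(m);print([c[i].round(1).tolist()+[int(st[i][4])] for i in range(1,n) if 3<st[i][4]<60 and 330<c[i][0]<380 and 150<c[i][1]<330])
for x in (14,52,90): print(w2px("side",ch(x,31,14)).round(1))
crop("side",(290,140,390,210),5,"c4.png",im)
m,phi=np.array([.6153,-.1612]),d(-80.7)
g=m+.005*np.array([np.cos(phi-np.pi/2),np.sin(phi-np.pi/2)])
plan(((.60,.0,.25),down(d(50))),((g[0],g[1],.12),down(phi+np.pi/2)),((g[0],g[1],.019),None));print("grip")
plan(((g[0],g[1],.26),None),((.60,.0,.27),down(d(50))),(ch(180,0,110),place_R(-1)),(ch(180,0,45),None),(ch(180,0,21),None))
E
```

```text
[0.62469541 0.17107168 0.22177395] [0.62499327 0.17114906 0.22106486]
[[351.5, 168.5, 4], [360.2, 309.8, 44]]
[351.5 172.3]
[353.1 174.8]
[354.8 177.6]
xyz [22.0, -171.0, 32.0] dr [-0.34, 0.12, 0.68] rows 6.2
xyz [-113.0, -117.0, 130.0] dr [-0.0, -0.0, 0.71] rows 5.7
xyz [0.0, -0.0, 101.0] dr [0.0, 0.0, 0.0] rows 2.4
grip
xyz [0.0, -0.0, -241.0] dr [0.0, 0.0, 0.0] rows 5.8
xyz [162.0, 15.0, -10.0] dr [-0.0, -0.0, -0.72] rows 5.8
xyz [74.0, 125.0, 50.0] dr [0.34, -0.12, -0.67] rows 6.1
xyz [0.0, 0.0, 65.0] dr [0.0, 0.0, 0.0] rows 1.6
xyz [0.0, 0.0, 24.0] dr [0.0, 0.0, 0.0] rows 0.6
```

View pics/c4.png

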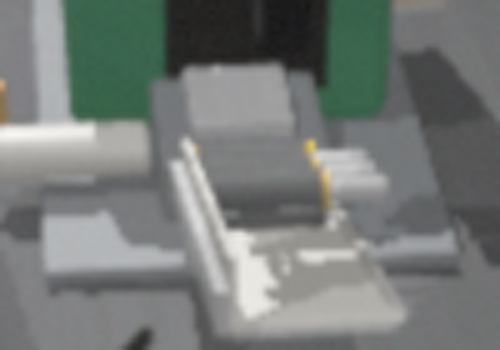

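```bash
python3 - <<'E'
from P import *
print(px2w("side",(433,308),0),px2w("side",(415,300),0),px2w("side",(452,300),.0), px2w("side",(408,278),0))
E
```

```text
[ 0.77410199 -0.18495118  0.        ] [ 0.74174246 -0.15902755  0.        ] [ 0.82075381 -0.16578265  0.        ] [ 7.41953354e-01 -9.05246476e-02  1.11022302e-16]
```

send_rows:
  xyz:
    - [3, -24, 5]
    - [6, -49, 9]
    - [9, -73, 14]
    - [13, -98, 18]
    - [16, -122, 23]
    - [19, -147, 27]
    - [22, -171, 32]
    - [22, -171, 32]
    - [22, -171, 32]
    - [22, -171, 32]
  dr:
    - [-0.05, 0.02, 0.1]
    - [-0.1, 0.03, 0.19]
    - [-0.15, 0.05, 0.29]
    - [-0.19, 0.07, 0.39]
    - [-0.24, 0.09, 0.49]
    - [-0.29, 0.1, 0.58]
    - [-0.34, 0.12, 0.68]
    - [-0.34, 0.12, 0.68]
    - [-0.34, 0.12, 0.68]
    - [-0.34, 0.12, 0.68]

```text
time: 49.28
position: [0.5997, -0.0002, 0.2497]
tool_rot: [-1.082, -2.948, -0.0]
ft_force: [-0.6, 0.4, 0.5]
grip_width: 0.691
grip_force: 0.0
```

send_rows:
  xyz:
    - [-16, -17, 19]
    - [-32, -33, 37]
    - [-48, -50, 56]
    - [-65, -67, 74]
    - [-81, -84, 93]
    - [-97, -100, 111]
    - [-113, -117, 130]
    - [-113, -117, 130]
    - [-113, -117, 130]
    - [-113, -117, 130]
  dr:
    - [0, 0, 0.12]
    - [0, 0, 0.24]
    - [0, 0, 0.36]
    - [0, 0, 0.48]
    - [0, 0, 0.6]
    - [0, 0, 0.71]
    - [0, 0, 0.71]
    - [0, 0, 0.71]
    - [0, 0, 0.71]
    - [0, 0, 0.71]

```text
time: 50.12
position: [0.6112, -0.1588, 0.1198]
tool_rot: [-2.033, -2.393, -0.003]
ft_force: [-0.6, 0.5, 0.5]
grip_width: 0.691
grip_force: 0.0
```

```bash
python3 - <<'E'
from P import *
im=get_image("side");h=cv2.cvtColor(im,cv2.COLOR_RGB2HSV).astype(int)
m=((h[...,0]>10)&(h[...,0]<32)&(h[...,1]>90)&(h[...,2]>70)).astype(np.uint8)
n,l,st,c=cv2.connectedComponentsWithStats(m);print([c[i].round(1).tolist()+[int(st[i][4])] for i in range(1,n) if 3<st[i][4]<60 and 330<c[i][0]<380 and 150<c[i][1]<330])
print(get_state()["position"],get_state()["tool_rot"])
E
```

```text
[[359.9, 309.8, 39]]
[ 0.61142978 -0.15864063  0.12040862] [-2.0330308  -2.39381101 -0.00296626]
```

send_rows:
  xyz:
    - [0, 0, 20]
    - [0, 0, 40]
    - [0, 0, 55]
    - [0, 0, 70]
    - [0, 0, 80]
    - [0, 0, 90]
    - [0, 0, 96]
    - [0, 0, 101]
    - [0, 0, 101]
    - [0, 0, 101]
  dr:
    - [0, 0, 0]
    - [0, 0, 0]
    - [0, 0, 0]
    - [0, 0, 0]
    - [0, 0, 0]
    - [0, 0, 0]
    - [0, 0, 0]
    - [0, 0, 0]
    - [0, 0, 0]
    - [0, 0, 0]

```text
time: 51.0
position: [0.6107, -0.162, 0.0189]
tool_rot: [-2.039, -2.389, -0.001]
ft_force: [-0.3, -0.3, 0.2]
grip_width: 0.689
grip_force: 0.0
```

send_rows:
  xyz:
    - [0, 0, 0]
    - [0, 0, 0]
    - [0, 0, 0]
    - [0, 0, 0]
    - [0, 0, 0]
    - [0, 0, 0]
    - [0, 0, 0]
    - [0, 0, 0]
    - [0, 0, 0]
    - [0, 0, 0]
  dr:
    - [0, 0, 0]
    - [0, 0, 0]
    - [0, 0, 0]
    - [0, 0, 0]
    - [0, 0, 0]
    - [0, 0, 0]
    - [0, 0, 0]
    - [0, 0, 0]
    - [0, 0, 0]
    - [0, 0, 0]
  jaw: 0
  grip_force: 40

```text
time: 51.83
position: [0.6103, -0.1621, 0.0186]
tool_rot: [-2.039, -2.389, 0.0]
ft_force: [-1.6, -0.5, 2.7]
grip_width: 0.43
grip_force: 39.9
```

send_rows:
  xyz:
    - [0, 0, -27]
    - [0, 0, -54]
    - [0, 0, -81]
    - [0, 0, -108]
    - [0, 0, -135]
    - [0, 0, -162]
    - [0, 0, -189]
    - [0, 0, -216]
    - [0, 0, -241]
    - [0, 0, -241]
  dr:
    - [0, 0, 0]
    - [0, 0, 0]
    - [0, 0, 0]
    - [0, 0, 0]
    - [0, 0, 0]
    - [0, 0, 0]
    - [0, 0, 0]
    - [0, 0, 0]
    - [0, 0, 0]
    - [0, 0, 0]

```text
time: 52.67
position: [0.613, -0.1619, 0.2643]
tool_rot: [2.036, 2.385, 0.006]
ft_force: [1.3, 0.5, -1.6]
grip_width: 0.432
grip_force: 39.9
```

send_rows:
  xyz:
    - [20, 2, -1]
    - [40, 4, -2]
    - [60, 6, -4]
    - [80, 7, -5]
    - [100, 9, -6]
    - [120, 11, -7]
    - [141, 13, -9]
    - [162, 15, -10]
    - [162, 15, -10]
    - [162, 15, -10]
  dr:
    - [0, 0, -0.09]
    - [0, 0, -0.18]
    - [0, 0, -0.27]
    - [0, 0, -0.36]
    - [0, 0, -0.45]
    - [0, 0, -0.54]
    - [0, 0, -0.63]
    - [0, 0, -0.72]
    - [0, 0, -0.72]
    - [0, 0, -0.72]

```text
time: 53.5
position: [0.5992, 0.002, 0.2682]
tool_rot: [-1.061, -2.954, -0.001]
ft_force: [0.5, -0.9, -3.2]
grip_width: 0.433
grip_force: 39.9
```

send_rows:
  xyz:
    - [9, 16, 6]
    - [18, 31, 12]
    - [28, 47, 19]
    - [37, 62, 25]
    - [46, 78, 31]
    - [55, 94, 37]
    - [65, 109, 44]
    - [74, 125, 50]
    - [74, 125, 50]
    - [74, 125, 50]
  dr:
    - [0.04, -0.01, -0.08]
    - [0.08, -0.03, -0.17]
    - [0.13, -0.04, -0.25]
    - [0.17, -0.06, -0.34]
    - [0.21, -0.08, -0.42]
    - [0.25, -0.09, -0.5]
    - [0.3, -0.11, -0.59]
    - [0.34, -0.12, -0.67]
    - [0.34, -0.12, -0.67]
    - [0.34, -0.12, -0.67]

```text
time: 54.33
position: [0.6222, 0.1451, 0.2174]
tool_rot: [-0.02, -3.087, 0.55]
ft_force: [-0.2, -0.7, -3.9]
grip_width: 0.433
grip_force: 39.9
```

send_rows:
  xyz:
    - [0, 0, 10]
    - [0, 0, 20]
    - [0, 0, 30]
    - [0, 0, 40]
    - [0, 0, 50]
    - [0, 0, 60]
    - [0, 0, 65]
    - [0, 0, 65]
    - [0, 0, 65]
    - [0, 0, 65]
  dr:
    - [0, 0, 0]
    - [0, 0, 0]
    - [0, 0, 0]
    - [0, 0, 0]
    - [0, 0, 0]
    - [0, 0, 0]
    - [0, 0, 0]
    - [0, 0, 0]
    - [0, 0, 0]
    - [0, 0, 0]

```text
time: 55.17
position: [0.6226, 0.1216, 0.1593]
tool_rot: [-0.024, -3.09, 0.55]
ft_force: [0.2, 0.8, -3.1]
grip_width: 0.427
grip_force: 39.9
```

```bash
python3 - <<'E'
from P import *
s=get_state();print(s["position"],s["tool_rot"],load()[0],load()[1].as_rotvec())
held(get_image("side"),175,40.5)
E
```

```text
[0.62259484 0.12161275 0.15930721] [-0.02391125 -3.09044488  0.5499163 ] [0.62260322 0.11274786 0.13673667] [-0.02444741 -3.08943164  0.55060424]
exp [359.3 173.5] washer 358.4 174.4 12
tip exp [372.4 173. ]
[26, 26, 24, 24, 25, 28, 34, 54, 75, 75, 77, 76, 78, 75, 97, 129, 140, 141, 144, 148, 149, 150, 148, 150, 148, 147, 142, 127, 117, 116, 116, 107, 85, 85, 85, 86, 88, 87, 87, 87, 85, 87, 86, 85, 85] 345
```

send_rows:
  xyz:
    - [-3, 0, 6]
    - [-3, 0, 12]
    - [-3, 0, 18]
    - [-3, 0, 21]
    - [-3, 0, 24]
    - [-3, 0, 24]
    - [-3, 0, 24]
    - [-3, 0, 24]
    - [-3, 0, 24]
    - [-3, 0, 24]
  dr:
    - [0, 0, 0]
    - [0, 0, 0]
    - [0, 0, 0]
    - [0, 0, 0]
    - [0, 0, 0]
    - [0, 0, 0]
    - [0, 0, 0]
    - [0, 0, 0]
    - [0, 0, 0]
    - [0, 0, 0]

```text
time: 56.05
position: [0.6253, 0.1129, 0.1365]
tool_rot: [-0.024, -3.09, 0.551]
ft_force: [0.1, -0.3, -3.6]
grip_width: 0.431
grip_force: 39.9
```

send_rows:
  xyz:
    - [0, 0, 0]
    - [0, 0, 0]
    - [0, 0, 0]
    - [0, 0, 0]
    - [0, 0, 0]
    - [0, 0, -20]
    - [0, 0, -40]
    - [0, 0, -60]
    - [0, 0, -80]
    - [0, 0, -100]
  dr:
    - [0, 0, 0]
    - [0, 0, 0]
    - [0, 0, 0]
    - [0, 0, 0]
    - [0, 0, 0]
    - [0, 0, 0]
    - [0, 0, 0]
    - [0, 0, 0]
    - [0, 0, 0]
    - [0, 0, 0]
  jaw: 60

```text
time: 56.88
position: [0.6259, 0.1472, 0.2312]
tool_rot: [-0.025, -3.089, 0.552]
ft_force: [-0.0, 1.0, -0.5]
grip_width: 0.69
grip_force: 0.0
```

```bash
python3 - <<'E'
from P import *
p,R=load();seth(p+R.apply([-.003,0,-.1]),R);print(get_state()["position"],load()[0])
im=get_image("side")
A=cv2.resize(im[140:215,290:390,::-1],None,fx=5,fy=5,interpolation=cv2.INTER_CUBIC)
B=cv2.resize(im[190:265,250:350,::-1],None,fx=5,fy=5,interpolation=cv2.INTER_CUBIC)
cv2.imwrite("pics/c5.png",cv2.resize(np.vstack([A,B]),None,fx=.8,fy=.8))
t=get_image("top");h=cv2.cvtColor(t,cv2.COLOR_RGB2HSV).astype(int)
for n,i,r in(("top",t,(200,300,260,360)),("side",im,(180,270,250,340))):
    h=cv2.cvtColor(i,cv2.COLOR_RGB2HSV).astype(int)[r[0]:r[1],r[2]:r[3]]
    m=((h[...,0]<6)|(h[...,0]>174))&(h[...,1]>150)&(h[...,2]>50);v,u=np.nonzero(m)
    print(n,len(u), (u.min()+r[2],u.max()+r[2],v.min()+r[0],v.max()+r[0],(u.mean()+r[2]).round(1),(v.mean()+r[0]).round(1)) if len(u) else "")
print("fin exp",w2px("side",(.48,.05,.039)),w2px("top",(.48,.05,.026)))
E
```

```text
[0.62585909 0.1472436  0.2312381 ] [0.62620939 0.14724229 0.23057765]
top 354 (np.int64(283), np.int64(307), np.int64(244), np.int64(263), np.float64(294.5), np.float64(253.6))
side 299 (np.int64(281), np.int64(300), np.int64(232), np.int64(254), np.float64(290.5), np.float64(246.1))
fin exp [290.81976681 233.10099227] [294.3083361  252.00556042]
```

View pics/c5.png

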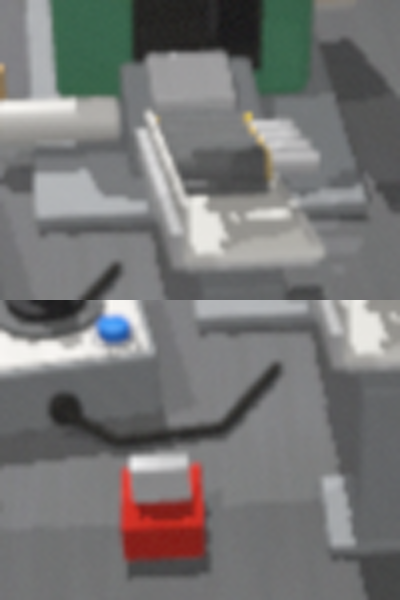

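```bash
python3 - <<'E'
from P import *
b=np.array([.4833,.0498,.048]);zt=Rb.apply([0,0,1])
plan(((.55,.06,.27),Rv if 0 else down(np.radians(89))),(b-zt*.15,Rb),(b-zt*.05,None),(b,None));print("grip")
plan(((b[0],b[1],.25),None),((.57,.08,.29),Ro.from_matrix(Rv.as_matrix())),(ch(193,0,50)+[0,0,.1],None),(ch(193,0,50)+[0,0,.02],None),(ch(193,0,50),None))
E
```

```text
xyz [75.0, -97.0, -6.0] dr [-0.35, -0.0, 0.0] rows 2.9
xyz [15.0, -11.0, 81.0] dr [-0.0, 0.35, -0.0] rows 2.8
xyz [-0.0, 1.0, 100.0] dr [0.0, 0.0, 0.0] rows 2.4
xyz [-0.0, -0.0, 50.0] dr [0.0, 0.0, 0.0] rows 1.2
grip
xyz [69.0, -1.0, -190.0] dr [0.0, 0.0, 0.0] rows 4.8
xyz [-33.0, 16.0, -34.0] dr [-0.14, -0.14, 0.78] rows 6.4
xyz [-15.0, 40.0, -25.0] dr [-0.14, -0.13, 0.77] rows 6.3
xyz [31.0, 52.0, 22.0] dr [0.0, 0.0, 0.0] rows 1.5
xyz [-0.0, -0.0, 80.0] dr [0.0, 0.0, 0.0] rows 1.9
xyz [-0.0, -0.0, 20.0] dr [0.0, 0.0, 0.0] rows 0.5
```

send_rows:
  xyz:
    - [19, -24, -2]
    - [38, -48, -3]
    - [56, -73, -5]
    - [75, -97, -6]
    - [75, -97, -6]
    - [75, -97, -6]
    - [75, -97, -6]
    - [75, -97, -6]
    - [75, -97, -6]
    - [75, -97, -6]
  dr:
    - [-0.09, 0, 0]
    - [-0.18, 0, 0]
    - [-0.26, 0, 0]
    - [-0.35, 0, 0]
    - [-0.35, 0, 0]
    - [-0.35, 0, 0]
    - [-0.35, 0, 0]
    - [-0.35, 0, 0]
    - [-0.35, 0, 0]
    - [-0.35, 0, 0]
  jaw: 45

```text
time: 57.82
position: [0.5493, 0.0616, 0.269]
tool_rot: [-0.019, -3.14, 0.003]
ft_force: [-0.2, -0.4, -0.3]
grip_width: 0.512
grip_force: 0.0
```

send_rows:
  xyz:
    - [3, -2, 16]
    - [6, -4, 32]
    - [9, -7, 49]
    - [12, -9, 65]
    - [15, -11, 81]
    - [15, -11, 81]
    - [15, -11, 81]
    - [15, -11, 81]
    - [15, -11, 81]
    - [15, -11, 81]
  dr:
    - [0, 0.07, 0]
    - [0, 0.14, 0]
    - [0, 0.21, 0]
    - [0, 0.28, 0]
    - [0, 0.35, 0]
    - [0, 0.35, 0]
    - [0, 0.35, 0]
    - [0, 0.35, 0]
    - [0, 0.35, 0]
    - [0, 0.35, 0]

```text
time: 58.65
position: [0.5345, 0.0492, 0.1899]
tool_rot: [-0.022, -2.794, 0.001]
ft_force: [-0.5, -0.5, -0.0]
grip_width: 0.521
grip_force: 0.0
```

send_rows:
  xyz:
    - [0, 1, 20]
    - [0, 1, 40]
    - [0, 1, 60]
    - [0, 1, 80]
    - [0, 1, 100]
    - [0, 1, 110]
    - [0, 1, 125]
    - [0, 1, 140]
    - [0, 1, 150]
    - [0, 1, 150]
  dr:
    - [0, 0, 0]
    - [0, 0, 0]
    - [0, 0, 0]
    - [0, 0, 0]
    - [0, 0, 0]
    - [0, 0, 0]
    - [0, 0, 0]
    - [0, 0, 0]
    - [0, 0, 0]
    - [0, 0, 0]

```text
time: 59.48
position: [0.4816, 0.0495, 0.0467]
tool_rot: [-0.023, -2.789, 0.001]
ft_force: [-0.7, 0.7, 0.7]
grip_width: 0.517
grip_force: 0.0
```

send_rows:
  xyz:
    - [0, 0, 0]
    - [0, 0, 0]
    - [0, 0, 0]
    - [0, 0, 0]
    - [0, 0, 0]
    - [0, 0, 0]
    - [0, 0, 0]
    - [0, 0, 0]
    - [0, 0, 0]
    - [0, 0, 0]
  dr:
    - [0, 0, 0]
    - [0, 0, 0]
    - [0, 0, 0]
    - [0, 0, 0]
    - [0, 0, 0]
    - [0, 0, 0]
    - [0, 0, 0]
    - [0, 0, 0]
    - [0, 0, 0]
    - [0, 0, 0]
  jaw: 0
  grip_force: 40

```text
time: 60.32
position: [0.4831, 0.05, 0.0477]
tool_rot: [-0.023, -2.791, 0.0]
ft_force: [1.5, -0.2, 4.5]
grip_width: 0.158
grip_force: 40.0
```

send_rows:
  xyz:
    - [8, 0, -22]
    - [16, 0, -44]
    - [24, 0, -66]
    - [32, 0, -88]
    - [40, 0, -110]
    - [48, -1, -132]
    - [56, -1, -154]
    - [64, -1, -176]
    - [69, -1, -190]
    - [69, -1, -190]
  dr:
    - [0, 0, 0]
    - [0, 0, 0]
    - [0, 0, 0]
    - [0, 0, 0]
    - [0, 0, 0]
    - [0, 0, 0]
    - [0, 0, 0]
    - [0, 0, 0]
    - [0, 0, 0]
    - [0, 0, 0]

```text
time: 61.15
position: [0.4842, 0.0502, 0.2514]
tool_rot: [-0.023, -2.795, -0.0]
ft_force: [0.3, -0.2, -4.6]
grip_width: 0.162
grip_force: 40.0
```

send_rows:
  xyz:
    - [-4, 2, -4]
    - [-8, 4, -9]
    - [-12, 6, -13]
    - [-17, 8, -17]
    - [-21, 10, -21]
    - [-25, 12, -26]
    - [-29, 14, -30]
    - [-33, 16, -34]
    - [-33, 16, -34]
    - [-33, 16, -34]
  dr:
    - [-0.02, -0.02, 0.1]
    - [-0.04, -0.04, 0.2]
    - [-0.05, -0.05, 0.29]
    - [-0.07, -0.07, 0.39]
    - [-0.09, -0.09, 0.49]
    - [-0.11, -0.11, 0.59]
    - [-0.12, -0.12, 0.68]
    - [-0.14, -0.14, 0.78]
    - [-0.14, -0.14, 0.78]
    - [-0.14, -0.14, 0.78]

```text
time: 61.98
position: [0.5252, 0.0646, 0.2687]
tool_rot: [-1.162, -2.716, 0.002]
ft_force: [0.7, 0.2, -4.5]
grip_width: 0.154
grip_force: 40.0
```

send_rows:
  xyz:
    - [-2, 5, -3]
    - [-4, 10, -6]
    - [-6, 15, -9]
    - [-8, 20, -13]
    - [-9, 25, -16]
    - [-11, 30, -19]
    - [-13, 35, -22]
    - [-15, 40, -25]
    - [-15, 40, -25]
    - [-15, 40, -25]
  dr:
    - [-0.02, -0.02, 0.1]
    - [-0.04, -0.03, 0.19]
    - [-0.05, -0.05, 0.29]
    - [-0.07, -0.07, 0.38]
    - [-0.09, -0.08, 0.48]
    - [-0.11, -0.1, 0.58]
    - [-0.12, -0.11, 0.67]
    - [-0.14, -0.13, 0.77]
    - [-0.14, -0.13, 0.77]
    - [-0.14, -0.13, 0.77]

```text
time: 62.82
position: [0.5683, 0.0803, 0.2881]
tool_rot: [-2.227, -2.209, -0.006]
ft_force: [0.4, 0.5, -5.4]
grip_width: 0.154
grip_force: 40.0
```

send_rows:
  xyz:
    - [6, 10, 4]
    - [12, 21, 9]
    - [19, 31, 13]
    - [25, 42, 18]
    - [31, 52, 22]
    - [31, 52, 22]
    - [31, 52, 22]
    - [31, 52, 22]
    - [31, 52, 22]
    - [31, 52, 22]
  dr:
    - [0, 0, 0]
    - [0, 0, 0]
    - [0, 0, 0]
    - [0, 0, 0]
    - [0, 0, 0]
    - [0, 0, 0]
    - [0, 0, 0]
    - [0, 0, 0]
    - [0, 0, 0]
    - [0, 0, 0]

```text
time: 63.65
position: [0.6215, 0.1097, 0.2679]
tool_rot: [-2.235, -2.205, -0.009]
ft_force: [-0.0, 0.5, -4.4]
grip_width: 0.159
grip_force: 40.0
```

send_rows:
  xyz:
    - [0, 0, 12]
    - [0, 0, 24]
    - [0, 0, 36]
    - [0, 0, 48]
    - [0, 0, 60]
    - [0, 0, 70]
    - [0, 0, 80]
    - [0, 0, 80]
    - [0, 0, 80]
    - [0, 0, 80]
  dr:
    - [0, 0, 0]
    - [0, 0, 0]
    - [0, 0, 0]
    - [0, 0, 0]
    - [0, 0, 0]
    - [0, 0, 0]
    - [0, 0, 0]
    - [0, 0, 0]
    - [0, 0, 0]
    - [0, 0, 0]

```text
time: 64.48
position: [0.6222, 0.1111, 0.1881]
tool_rot: [-2.235, -2.205, -0.01]
ft_force: [0.3, 0.7, -5.3]
grip_width: 0.16
grip_force: 40.0
```

```bash
python3 - <<'E'
from P import *
s=get_state();print(s["position"],s["tool_rot"],load()[0],load()[1].as_rotvec(),s["ft_force"])
a=get_image("side");h=cv2.cvtColor(a,cv2.COLOR_RGB2HSV).astype(int)[130:230,300:400]
m=((h[...,0]<6)|(h[...,0]>174))&(h[...,1]>150)&(h[...,2]>50);v,u=np.nonzero(m);print(u.min()+300,u.max()+300,v.min()+130,v.max()+130)
e=ch(190,0,3)+[0,0,.02]
print([w2px("side",e+Rc.apply(np.array(k)/1000)).round(1).tolist() for k in((25,31,26),(25,-31,26),(25,31,0),(25,-31,0))])
E
```

```text
[0.62222701 0.11108552 0.18809787] [-2.2349937  -2.20507963 -0.01044119] [0.62233703 0.11086717 0.16806657] [-2.23505393 -2.20466299 -0.00942646] [ 0.34089652  0.73284038 -5.33457194]
334 360 173 186
[[361.4, 174.2], [334.8, 175.3], [361.5, 185.2], [335.1, 186.3]]
```

```bash
python3 - <<'E'
from P import *
a=cv2.imread("pics/side0.png",0).astype(np.float32);t=cv2.imread("pics/top0.png",0).astype(np.float32)
for n,im in(("side",a),("top",t)):
  for x in(270,230):
    ys=np.arange(-48,52,2.);q=np.array([w2px(n,ch(x,y,0)) for y in ys],np.float32)
    v=cv2.remap(im,q[None,:,0],q[None,:,1],cv2.INTER_LINEAR)[0]
    print(n,x,[(int(y),int(k)) for y,k in zip(ys,v) if abs(y)>24])
c=get_image("top");h=cv2.cvtColor(c,cv2.COLOR_RGB2HSV).astype(int)[150:230,190:320]
m=((h[...,0]<6)|(h[...,0]>174))&(h[...,1]>150)&(h[...,2]>50);v,u=np.nonzero(m);print(len(u), u.min()+190,u.max()+190,v.min()+150,v.max()+150)
e=ch(190,0,3)+[0,0,.02]
print([w2px("top",e+Rc.apply(np.array(k)/1000)).round(1).tolist() for k in((25,31,26),(25,-31,26),(-25,31,26),(-25,-31,26))])
crop("side",(300,140,400,215),6,"c6.png")
E
```

```text
side 270 [(-48, 89), (-46, 99), (-44, 120), (-42, 135), (-40, 142), (-38, 145), (-36, 152), (-34, 161), (-32, 175), (-30, 197), (-28, 218), (-26, 224), (26, 241), (28, 240), (30, 240), (32, 234), (34, 214), (36, 190), (38, 183), (40, 181), (42, 159), (44, 132), (46, 125), (48, 123), (50, 123)]
side 230 [(-48, 89), (-46, 103), (-44, 124), (-42, 145), (-40, 173), (-38, 197), (-36, 203), (-34, 194), (-32, 177), (-30, 171), (-28, 192), (-26, 215), (26, 241), (28, 241), (30, 240), (32, 234), (34, 217), (36, 193), (38, 196), (40, 200), (42, 166), (44, 129), (46, 108), (48, 103), (50, 101)]
top 270 [(-48, 149), (-46, 129), (-44, 117), (-42, 133), (-40, 192), (-38, 223), (-36, 224), (-34, 176), (-32, 223), (-30, 243), (-28, 242), (-26, 241), (26, 249), (28, 249), (30, 249), (32, 249), (34, 237), (36, 225), (38, 233), (40, 233), (42, 187), (44, 120), (46, 104), (48, 100), (50, 99)]
top 230 [(-48, 164), (-46, 148), (-44, 128), (-42, 144), (-40, 207), (-38, 226), (-36, 213), (-34, 160), (-32, 217), (-30, 239), (-28, 239), (-26, 239), (26, 249), (28, 249), (30, 249), (32, 249), (34, 248), (36, 228), (38, 232), (40, 225), (42, 179), (44, 125), (46, 101), (48, 102), (50, 102)]
11 271 274 175 179
[[271.8, 170.6], [271.9, 199.3], [251.5, 172.5], [251.5, 200.6]]
```

View pics/c6.png

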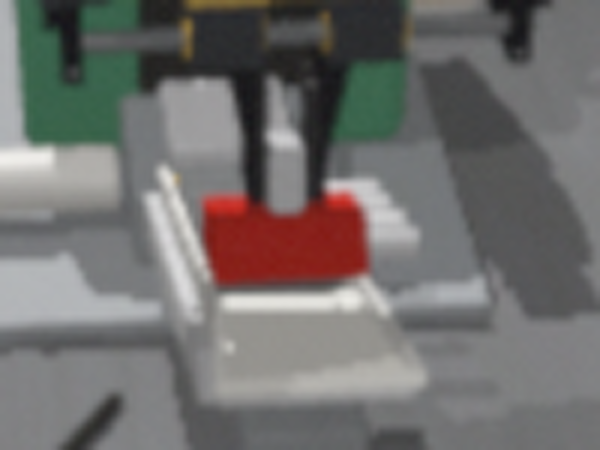

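send_rows:
  xyz:
    - [0, 1, 0]
    - [0, 2, 2]
    - [0, 3, 4]
    - [0, 3, 6]
    - [0, 3, 8]
    - [0, 3, 10]
    - [0, 3, 12]
    - [0, 3, 14]
    - [0, 3, 15]
    - [0, 3, 15]
  dr:
    - [0, 0, 0]
    - [0, 0, 0]
    - [0, 0, 0]
    - [0, 0, 0]
    - [0, 0, 0]
    - [0, 0, 0]
    - [0, 0, 0]
    - [0, 0, 0]
    - [0, 0, 0]
    - [0, 0, 0]

```text
time: 65.47
position: [0.6248, 0.1108, 0.1722]
tool_rot: [-2.235, -2.205, -0.009]
ft_force: [0.1, 0.2, -4.9]
grip_width: 0.159
grip_force: 40.0
```

send_rows:
  xyz:
    - [0, 0, 1]
    - [0, 0, 2]
    - [0, 0, 3]
    - [0, 0, 4]
    - [0, 0, 5]
    - [0, 0, 5]
    - [0, 0, 5]
    - [0, 0, 5]
    - [0, 0, 5]
    - [0, 0, 5]
  dr:
    - [0, 0, 0]
    - [0, 0, 0]
    - [0, 0, 0]
    - [0, 0, 0]
    - [0, 0, 0]
    - [0, 0, 0]
    - [0, 0, 0]
    - [0, 0, 0]
    - [0, 0, 0]
    - [0, 0, 0]

```text
time: 66.3
position: [0.625, 0.1109, 0.1677]
tool_rot: [-2.235, -2.205, -0.009]
ft_force: [-0.7, 0.7, -4.4]
grip_width: 0.154
grip_force: 40.0
```

```bash
python3 - <<'E'
from P import *
s=get_state();print(s["position"],s["ft_force"],s["torque"])
a=get_image("side");h=cv2.cvtColor(a,cv2.COLOR_RGB2HSV).astype(int)[130:230,300:400]
m=((h[...,0]<6)|(h[...,0]>174))&(h[...,1]>150)&(h[...,2]>50);v,u=np.nonzero(m);print(u.min()+300,u.max()+300,v.min()+130,v.max()+130)
e=ch(190,0,3)
print([w2px("side",e+Rc.apply(np.array(k)/1000)).round(1).tolist() for k in((25,31,26),(25,-31,26),(25,31,0),(25,-31,0))])
for r in(185,187,189,191,193): print(r,a[r,330:370].min(axis=1).tolist())
E
```

```text
[0.62503463 0.1108994  0.16766781] [-0.68091326  0.67700056 -4.41734332] [ 0.00230907 -0.08649682  0.0288055 ]
335 361 179 193
[[361.1, 181.5], [334.8, 182.7], [361.1, 192.3], [335.1, 193.5]]
185 [209, 175, 146, 159, 160, 80, 31, 26, 27, 25, 26, 28, 29, 27, 28, 24, 26, 28, 28, 30, 30, 26, 29, 26, 25, 26, 30, 27, 29, 31, 32, 55, 93, 119, 120, 119, 118, 116, 118, 116]
187 [215, 203, 159, 133, 125, 103, 51, 31, 28, 29, 26, 27, 25, 28, 24, 25, 29, 28, 26, 31, 27, 30, 25, 25, 29, 27, 26, 27, 25, 27, 30, 51, 91, 115, 111, 108, 110, 112, 113, 123]
189 [194, 195, 175, 138, 126, 128, 110, 49, 30, 26, 22, 27, 26, 28, 29, 27, 26, 24, 26, 24, 29, 24, 25, 23, 24, 23, 29, 24, 26, 27, 32, 71, 141, 179, 157, 140, 143, 153, 154, 154]
191 [158, 179, 173, 147, 133, 156, 163, 93, 32, 26, 25, 24, 25, 28, 25, 27, 22, 22, 24, 26, 28, 24, 24, 22, 28, 26, 28, 24, 25, 25, 29, 55, 127, 170, 159, 140, 132, 129, 126, 124]
193 [137, 128, 127, 124, 126, 135, 139, 107, 51, 40, 41, 43, 41, 42, 49, 50, 49, 47, 55, 60, 61, 61, 63, 68, 77, 77, 77, 77, 76, 83, 95, 105, 120, 128, 128, 124, 108, 98, 92, 93]
```

send_rows:
  xyz:
    - [0, 0, 0.5]
    - [0, 0, 1]
    - [0, 0, 1.5]
    - [0, 0, 2]
    - [0, 0, 2]
    - [0, 0, 2]
    - [0, 0, 2]
    - [0, 0, 2]
    - [0, 0, 2]
    - [0, 0, 2]
  dr:
    - [0, 0, 0]
    - [0, 0, 0]
    - [0, 0, 0]
    - [0, 0, 0]
    - [0, 0, 0]
    - [0, 0, 0]
    - [0, 0, 0]
    - [0, 0, 0]
    - [0, 0, 0]
    - [0, 0, 0]

```text
time: 67.18
position: [0.6254, 0.1117, 0.1663]
tool_rot: [-2.235, -2.206, -0.012]
ft_force: [0.5, 3.5, 2.5]
grip_width: 0.161
grip_force: 40.0
```

send_rows:
  xyz:
    - [0, 0, 0]
    - [0, 0, 0]
    - [0, 0, 0]
    - [0, 0, 0]
    - [0, 0, 0]
    - [0, 0, 0]
    - [0, 0, -20]
    - [0, 0, -40]
    - [0, 0, -60]
    - [0, 0, -80]
  dr:
    - [0, 0, 0]
    - [0, 0, 0]
    - [0, 0, 0]
    - [0, 0, 0]
    - [0, 0, 0]
    - [0, 0, 0]
    - [0, 0, 0]
    - [0, 0, 0]
    - [0, 0, 0]
    - [0, 0, 0]
  jaw: 45

```text
time: 68.02
position: [0.6246, 0.1103, 0.2464]
tool_rot: [-2.235, -2.205, -0.009]
ft_force: [0.4, -1.1, 1.1]
grip_width: 0.522
grip_force: 0.0
```

```bash
python3 - <<'E'
from P import *
p,R=load();p=ch(193,0,50);seth(p+R.apply([0,.003,-.078]),R);print(get_state()["position"],load()[0])
a=get_image("side");h=cv2.cvtColor(a,cv2.COLOR_RGB2HSV).astype(int)[130:230,300:400]
m=((h[...,0]<6)|(h[...,0]>174))&(h[...,1]>150)&(h[...,2]>50);v,u=np.nonzero(m);print(u.min()+300,u.max()+300,v.min()+130,v.max()+130)
for x in(177,190): print(x,[w2px("side",ch(x,0,0)+Rc.apply(np.array(k)/1000)).round(1).tolist() for k in((25,31,26),(25,-31,26),(25,31,0),(25,-31,0))])
for r in range(v.min()+130,v.max()+131): q=u[v==r-130]+300;print(r,q.min(),q.max(),end="; ")
# knob: pointer state seen from the top
t=get_image("top");T=cv2.resize(t[245:320,180:270],None,fx=8,fy=8,interpolation=cv2.INTER_CUBIC)
g=T.min(axis=2).astype(int);yy,xx=np.mgrid[:600,:720];mk=(g>110)&(np.hypot(xx-322,yy-325)<105);v,u=np.nonzero(mk);print("pointer",len(u),u.mean(),v.mean(),"yellow dir",(190-323,437-328))
E
```

```text
[0.62464389 0.11034949 0.24639912] [0.62495541 0.11007189 0.24600099]
335 360 179 192
177 [[360.4, 181.7], [334.4, 182.8], [360.4, 192.4], [334.7, 193.5]]
190 [[361.1, 182.8], [334.8, 184.0], [361.1, 193.6], [335.1, 194.7]]
179 352 357; 180 335 358; 181 335 359; 182 335 360; 183 335 360; 184 336 360; 185 336 360; 186 336 360; 187 337 360; 188 337 360; 189 337 360; 190 338 360; 191 338 360; 192 338 353; pointer 2112 293.61789772727275 359.092803030303 yellow dir (-133, 109)
```

```bash
python3 - <<'E'
from P import *
for nm,t in(("0",cv2.imread("pics/top0.png")[:,:,::-1]),("now",get_image("top"))):
    T=cv2.resize(np.ascontiguousarray(t[245:320,180:270]),None,fx=8,fy=8,interpolation=cv2.INTER_CUBIC)
    g=T.min(axis=2);yy,xx=np.mgrid[:600,:720];m=((g>105)&(np.hypot(xx-322,yy-325)<115)).astype(np.uint8)
    n,l,s,c=cv2.connectedComponentsWithStats(m)
    for i in range(1,n):
        if s[i][4]>150:
            v,u=np.nonzero(l==i);w,V=np.linalg.eigh(np.cov(u,v));d=V[:,1];print(nm,s[i].tolist(),c[i].round(),np.degrees(np.arctan2(d[1],d[0])).round(1))
d=np.radians
plan(((.53,.16,.26),down(d(35))),((.4035,.2275,.17),down(d(38))),((.4035,.2275,.089),None))
E
```

```text
0 [208, 212, 97, 185, 2246] [238. 285.] 114.0
0 [278, 292, 159, 148, 3035] [374. 400.] 142.3
0 [247, 344, 42, 73, 1480] [267. 380.] 112.3
now [208, 211, 137, 148, 2837] [255. 261.] 132.1
now [374, 223, 37, 31, 361] [392. 240.] -138.2
now [243, 311, 194, 129, 3674] [362. 402.] 153.3
now [219, 335, 62, 58, 1433] [250. 362.] 139.1
xyz [49.0, -96.0, -14.0] dr [0.0, -0.0, -0.62] rows 5.0
xyz [127.0, -66.0, 90.0] dr [0.01, -0.0, -0.06] rows 4.1
xyz [-0.0, 1.0, 81.0] dr [0.0, 0.0, 0.0] rows 1.9
```

send_rows:
  xyz:
    - [8, -16, -2]
    - [16, -32, -5]
    - [25, -48, -7]
    - [33, -64, -9]
    - [41, -80, -12]
    - [49, -96, -14]
    - [49, -96, -14]
    - [49, -96, -14]
    - [49, -96, -14]
    - [49, -96, -14]
  dr:
    - [0, 0, -0.1]
    - [0, 0, -0.21]
    - [0, 0, -0.31]
    - [0, 0, -0.41]
    - [0, 0, -0.52]
    - [0, 0, -0.62]
    - [0, 0, -0.62]
    - [0, 0, -0.62]
    - [0, 0, -0.62]
    - [0, 0, -0.62]

```text
time: 69.0
position: [0.5301, 0.1595, 0.259]
tool_rot: [-1.46, -2.781, -0.009]
ft_force: [0.1, 0.1, 0.2]
grip_width: 0.517
grip_force: 0.0
```

send_rows:
  xyz:
    - [21, -11, 15]
    - [42, -22, 30]
    - [64, -33, 45]
    - [85, -44, 60]
    - [106, -55, 75]
    - [127, -66, 90]
    - [127, -66, 90]
    - [127, -66, 90]
    - [127, -66, 90]
    - [127, -66, 90]
  dr:
    - [0, 0, -0.01]
    - [0, 0, -0.02]
    - [0.01, 0, -0.03]
    - [0.01, 0, -0.04]
    - [0.01, 0, -0.05]
    - [0.01, 0, -0.06]
    - [0.01, 0, -0.06]
    - [0.01, 0, -0.06]
    - [0.01, 0, -0.06]
    - [0.01, 0, -0.06]

```text
time: 69.83
position: [0.4045, 0.2275, 0.1703]
tool_rot: [-1.373, -2.821, 0.001]
ft_force: [-0.1, 0.6, 1.3]
grip_width: 0.516
grip_force: 0.0
```

send_rows:
  xyz:
    - [0, 1, 20]
    - [0, 1, 40]
    - [0, 1, 55]
    - [0, 1, 70]
    - [0, 1, 81]
    - [0, 1, 81]
    - [0, 1, 81]
    - [0, 1, 81]
    - [0, 1, 81]
    - [0, 1, 81]
  dr:
    - [0, 0, 0]
    - [0, 0, 0]
    - [0, 0, 0]
    - [0, 0, 0]
    - [0, 0, 0]
    - [0, 0, 0]
    - [0, 0, 0]
    - [0, 0, 0]
    - [0, 0, 0]
    - [0, 0, 0]

```text
time: 70.67
position: [0.4042, 0.2286, 0.0895]
tool_rot: [-1.372, -2.823, 0.003]
ft_force: [-0.2, -0.5, 0.5]
grip_width: 0.52
grip_force: 0.0
```

send_rows:
  xyz:
    - [0, 0, 0]
    - [0, 0, 0]
    - [0, 0, 0]
    - [0, 0, 0]
    - [0, 0, 0]
    - [0, 0, 0]
    - [0, 0, 0]
    - [0, 0, 0]
    - [0, 0, 0]
    - [0, 0, 0]
  dr:
    - [0, 0, 0]
    - [0, 0, 0]
    - [0, 0, 0]
    - [0, 0, 0]
    - [0, 0, 0]
    - [0, 0, 0]
    - [0, 0, 0]
    - [0, 0, 0]
    - [0, 0, 0]
    - [0, 0, 0]
  jaw: 0
  grip_force: 15

```text
time: 71.5
position: [0.4041, 0.2291, 0.0888]
tool_rot: [-1.371, -2.822, 0.001]
ft_force: [3.9, 3.5, -5.7]
grip_width: 0.161
grip_force: 15.0
```

send_rows:
  xyz:
    - [0, 0, 0]
    - [0, 0, 0]
    - [0, 0, 0]
    - [0, 0, 0]
    - [0, 0, 0]
    - [0, 0, 0]
    - [0, 0, 0]
    - [0, 0, 0]
    - [0, 0, 0]
    - [0, 0, 0]
  dr:
    - [0, 0, 0.1]
    - [0, 0, 0.2]
    - [0, 0, 0.3]
    - [0, 0, 0.4]
    - [0, 0, 0.5]
    - [0, 0, 0.53]
    - [0, 0, 0.53]
    - [0, 0, 0.53]
    - [0, 0, 0.53]
    - [0, 0, 0.53]

```text
time: 72.33
position: [0.4042, 0.2292, 0.0888]
tool_rot: [-2.062, -2.366, 0.002]
ft_force: [4.7, 4.2, -4.4]
grip_width: 0.162
grip_force: 15.0
```

send_rows:
  xyz:
    - [0, 0, 0]
    - [0, 0, 0]
    - [0, 0, 0]
    - [0, 0, 0]
    - [0, 0, -30]
    - [0, 0, -60]
    - [0, 0, -90]
    - [0, 0, -120]
    - [0, 0, -151]
    - [0, 0, -151]
  dr:
    - [0, 0, 0]
    - [0, 0, 0]
    - [0, 0, 0]
    - [0, 0, 0]
    - [0, 0, 0]
    - [0, 0, 0]
    - [0, 0, 0]
    - [0, 0, 0]
    - [0, 0, 0]
    - [0, 0, 0]
  jaw: 45

```text
time: 73.17
position: [0.4067, 0.2301, 0.2449]
tool_rot: [2.064, 2.366, 0.004]
ft_force: [0.1, 0.5, 0.2]
grip_width: 0.517
grip_force: 0.0
```

send_rows:
  xyz:
    - [20, 0, 0]
    - [40, 0, 0]
    - [60, 0, 0]
    - [80, 0, 0]
    - [100, 0, 0]
    - [120, 0, 0]
    - [140, 0, 0]
    - [150, 0, 0]
    - [150, 0, 0]
    - [150, 0, 0]
  dr:
    - [0, 0, 0]
    - [0, 0, 0]
    - [0, 0, 0]
    - [0, 0, 0]
    - [0, 0, 0]
    - [0, 0, 0]
    - [0, 0, 0]
    - [0, 0, 0]
    - [0, 0, 0]
    - [0, 0, 0]

```text
time: 74.0
position: [0.383, 0.3773, 0.2391]
tool_rot: [-2.059, -2.366, 0.008]
ft_force: [-0.2, 0.0, 0.4]
grip_width: 0.518
grip_force: 0.0
```

```bash
python3 - <<'E'
from P import *
t=get_image("top");s=get_state();print(s["position"])
T=cv2.resize(np.ascontiguousarray(t[245:320,180:270]),None,fx=8,fy=8,interpolation=cv2.INTER_CUBIC)
g=T.min(axis=2);yy,xx=np.mgrid[:600,:720];m=((g>105)&(np.hypot(xx-322,yy-325)<115)).astype(np.uint8)
n,l,st,c=cv2.connectedComponentsWithStats(m)
for i in range(1,n):
    if st[i][4]>150:
        v,u=np.nonzero(l==i);w,V=np.linalg.eigh(np.cov(u,v));d=V[:,1];print(st[i].tolist(),c[i].round(),np.degrees(np.arctan2(d[1],d[0])).round(1))
h=cv2.cvtColor(t,cv2.COLOR_RGB2HSV).astype(int)[150:230,180:320]
r=((h[...,0]<6)|(h[...,0]>174))&(h[...,1]>150)&(h[...,2]>50);v,u=np.nonzero(r)
if len(u): print("red",u.min()+180,u.max()+180,v.min()+150,v.max()+150)
print([w2px("top",ch(177+a,b,26)).round(1).tolist() for a in(-25,25) for b in(-31,31)])
o=((h[...,0]>10)&(h[...,0]<32)&(h[...,1]>90)&(h[...,2]>70)).astype(np.uint8)
n,l,st,c=cv2.connectedComponentsWithStats(o);print([(c[i]+[180,150]).round(1).tolist()+[int(st[i][4])] for i in range(1,n) if st[i][4]>2])
print([w2px("top",ch(x,31.5,14)).round(1).tolist() for x in(14,52,90,128)])
E
```

```text
[0.38361113 0.37649162 0.2391581 ]
[234, 246, 18, 14, 180] [242. 253.] 152.4
[208, 259, 27, 60, 535] [219. 289.] 109.5
[208, 334, 61, 22, 600] [232. 343.] 171.7
[219, 375, 23, 23, 249] [231. 387.] 47.5
red 249 267 173 201
[[248.7, 202.3], [248.7, 174.9], [268.5, 201.1], [268.4, 173.2]]
[[241.0, 176.0, 7], [191.4, 191.7, 154], [213.0, 179.0, 7]]
[[200.9, 180.1], [214.3, 178.9], [228.1, 177.7], [242.3, 176.4]]
```

```bash
python3 -c "
from bench import *
print(close_job())"
```

```text
the job is handed in; nothing more can be done
None
```

The job is handed in: all four hinge halves on the bench are queued in the chute with their pins over the lip, the red weight sits behind the last one, and the selector is on green (last checked in the camera image just before hand-in; the hand-in itself gave no pass/fail verdict).

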